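Release the sprung instrument cover and hold it at the set pointer

ROBOT

A 6-joint arm with a two-finger parallel gripper is mounted at the origin on the work surface. World frame = base frame: x ahead of the robot, y to its left, z up, the work surface at z = 0. Lengths are in m, angles in rad, forces in N, time in s.
With the tool pointing down it reaches from about 0.4 to 0.825 m from the base axis. Payload 7 kg.
Tool frame: the origin (TCP) lies on the mounting face of the last link; the fingertips stand 178 mm ahead of it and the grasp point (between the pads) lies arm.grip_depth ahead of it (arm.grip_depth is the distance from the TCP to the grasp point, in m); z points along the fingers, y is the direction in which the jaws open and shut (so a half turn about z gives the same grasp; the last joint's range is limited). The gripper opens to 88 mm and grips with 3 to 60 N. Pads are 19 mm wide; open, the fingers measure 130 mm over their backs; the gripper's body (78 mm by 193 mm) begins 47 mm behind the grasp point.
Start: joints at [-0.866, 0.359, 0.012, 0, -1.224, -0.288], TCP at [0.273, -0.617, 0.405] pointing down, gripper open.
Joint ranges: [-3.07, 3.07], [-1.43, 2.12], [-1.02, 1.25], [-3.03, 1.67], [-3.05, -0], [-3.03, 3.03]. Speed limits (rad/s): [2.39, 2.39, 3.01, 3.14, 3.14, 3.14].

INTERFACE

Orientations are given as [roll, pitch, yaw] about the fixed x, y, z axes, in that order (R = Rz(yaw) Ry(pitch) Rx(roll)).
In Python, from station import arm gives the robot as it stands.
- The arm moves only by the tool carry_out, never from a script. Its argument "targets" is a list that holds one entry, the list of rows, each a list of 7 numbers: the turn, a rotation vector about the tool's x, y, z in units of 8 degrees (1.0 is 8 degrees), then the shift along the tool's x, y, z in units of 2.5 cm (1.0 is 2.5 cm), then the opening, from -1 (shut) to 1 (fully open). A call has 1 to 20 rows; each row shifts and turns the commanded pose from where the row before left it, along the tool's axes as they then stand; what a row does not reach is not made up. A row lasts 1/8 s, in which the tool goes at most 62.5 mm and 10.7 degrees, less where a joint would pass 70% of its speed; a pose out of reach is approached as far as the arm can. A call with a number of a shift or a turn outside -1 to 1 is refused whole. A call with a gripper value outside its range is refused whole. The fingers move at their own pace and stop on an object; "squeeze" is the grip in N (left out, the last holds). Time passes only in rows, so rows that do not move let the fingers close. It gives the time, the measured TCP pose, the force and the opening at its end, in the units of the state.
- arm.get_state(): the state, without advancing time (a new reading comes with each control period).
- arm.grab_frame(name): name is "scene" or "top"; returns (picture, depth): 480x640x3 uint8, red, green, blue; 480x640 float32, m along the optical axis (not along the pixel's ray), 0 where there is no reading.
- arm.camera_model(name): a dict with "camera_matrix" (3x3 intrinsics, pixels), "world_from_camera" (4x4, takes a point from camera to world coordinates). Camera axes: x right, y down, z forward; pixel columns grow to the right and rows downward; lengths in m; the calibration is good to about 2 mm. A picture is of the moment at which its call begins. camera_model takes no time and is no camera call.
- arm.job_done(): hands the job in, once; it reports no verdict.
Trained networks look in the newest picture that a camera, given by its name, has taken for a name from the list of things; names that differ only in an ending like _2 or _b are one class to them, and where a whole thing is asked for, a point or a joint stands for the part that bears it (a point fixed in the world has none). Each returns a list of dicts, best first, with "conf" (0 to 1); they miss things now and then, are a little off and sometimes report something else, mostly with a low value. They report only what shows in the picture. A call takes as long as a camera call. They do not tell look-alikes from the thing itself.
- arm.spot_in(camera, query): "point" ([row, column] in pixels, amid what is visible of it).
- arm.landmark_of(camera, query): "point" ([row, column] in pixels: a listed point, or the origin of a listed thing).
The state is a dict: "t": time; "q": joint angles; "qd": joint speeds; "joint_efforts": joint torques, N m; "eef_pos": TCP position; "ee_rot": TCP orientation; "force": force on the tool from outside, world axes, zero at the start; "moment": the same for the moment, N m; "width": finger opening in m.
Only numpy, scipy, OpenCV 4.12 (cv2) and the standard library are available. Lean on these libraries where they do the work, as an engineer would, in place of code of your own. Each camera call takes 0.05 s, during which the arm holds its last target.

TASK

Use the orange key to turn the slotted quarter-turn screw on the blue instrument cover anticlockwise until it stops, then stand the key back in its black holder and let go of it. After that, take the cover by its bar handle, lift it against its spring until it is level with the red pointer on the white disc, and finish while still holding it there, so the cover switch can be set. Do not lift the cover before the screw is undone, do not touch the screw with the fingers, and leave the pointer, the can, the suction lifter and the socket where they are.

Things in the scene. Friction and masses are not known exactly. Their poses are not given: they have to be found in the camera images.
- lid (a joint): opening of the blue cover (180 x 240 x 6 mm) of the grey case (180 deep x 240 wide x 80 mm high). Hinged along its far edge (away from the robot); its near edge lifts. 0 = shut, grows as raised, stop at 1.25 rad. A spring pulls it shut (0.45 N m shut, 0.9 N m more per rad; with its 0.5 kg weight about 4 to 8 N at the handle)
- lid_hinge (a point): the cover's hinge line at its middle, 83 mm above the bench; x points straight away from the handle (square to the hinge line), y along the hinge line, z up. Does not move with the cover
- handle: the handle's aluminium roller bar, 12 mm thick, 100 mm long along its y, free to roll about its own length, held by two arms at its ends (100 mm free between). Origin at its middle; 36 mm free between the bar and the cover's front edge, 77 mm free below it when shut
- bar (a point): the same point at the middle of the handle bar, as a point of the cover: 222 mm from the hinge line, in the cover's plane, 83 mm above the bench when shut. x points along the cover to the hinge, y along the bar, z square to the cover (up when shut)
- screw (a joint): turn of the captive quarter-turn screw in the cover: 0 = fully locked, grows anticlockwise seen from above, 1.571 = released, at its stop. Starts somewhere between 0 and 0.3. Needs about 0.06 N m
- screw_head: steel slotted screw head, 36 mm across, 145 mm from the hinge line on the cover's centre line. Origin on its axis, 87 mm above the bench, 1 mm above the cover; z up, x along the slot. Slot open at both ends, between lugs 30 mm long; floor 4 mm above the origin, sides flare from 9 mm apart there to 14 mm at the top, 15 mm above the origin. The key's blade has about 0.22 rad of play each way
- key_grip (a point): orange key: middle of its square grip (24 x 24 x 60 mm tall, sides along x, y); z up, x along the blade. Below this point: 36 mm collar from 30 to 35 mm, 24 mm round guide to 45 mm (then tapered), thin shank, blade 22 mm along x, 4 mm thick, tip 85 mm below. Stripe on top shows the blade's direction. 0.11 to 0.22 kg. Starts upright in the holder, this point 93 mm above the bench
- holder_hole0 (a point): mouth of the 29 mm round hole in the top of the black key holder (fixed block 70 x 70 mm, 58 mm high), on its top face. The key is home when it stands upright in the hole with its collar on the top face
- pointer (a joint): angle of the red pointer beside the cover's edge, on the hinge line in front of the white graduated disc; same zero and sense as the cover's opening angle, so the cover is level with it when both read the same. Set between 0.5 and 0.85 rad
- pointer_tip (a point): tip of the red pointer, 150 mm from the hinge line (so up to 200 mm above the bench), 128 mm to the left of the case's centre line (seen from the robot); x lies along the pointer towards the hinge. Light, held by friction only: do not touch
- can: bystander: blue can, 60 mm across, 140 mm tall, origin under its centre
- lifter: bystander: blue suction lifter, 80 mm wide, 66 mm tall, origin under its centre
- socket: bystander: steel socket standing on end, 32 mm across, 50 mm tall, origin under its centre
Things that resemble listed ones, but are neither listed nor needed, are in the scene too. Of the things that look like the part that bears key_grip, the smallest one is meant.

How it is judged:
On the way, in this order (a step that is already met when the one before it is completed fails the run):
1. the screw is turned to its stop with the key (value of joint screw above 1.4 rad and contact force between key and screw_head above 0.05 N and value of joint lid below 0.05 rad), for 0.02 s.
2. the key stands in its holder again, let go (horizontal distance between key_grip and holder_hole0 below 0.008 m and z of key_grip in the frame of holder_hole0 below 0.038 m and angle between key_grip's own z axis and vertical below 0.12 rad and contact force between the fingers and key below 0.05 N and value of joint lid below 0.1 rad), for 0.1 s.
3. the cover is raised level with the pointer by its handle (angle between the x axis of bar and the x axis of pointer_tip, either way round below 0.07 rad and contact force between the fingers and handle above 1 N), for 0.3 s.
At the end, for the whole second after the job is handed in: the cover is held still by its handle within 0.07 rad (4 degrees) of the red pointer, the screw is released (above 1.4 rad), and the key stands upright in its holder, collar within 3 mm of the top face (all of step 3 and velocity of joint lid between -0.05 and 0.05 rad/s and value of joint screw above 1.4 rad and horizontal distance between key_grip and holder_hole0 below 0.008 m and z of key_grip in the frame of holder_hole0 below 0.038 m and angle between key_grip's own z axis and vertical below 0.12 rad); the arm keeps its last pose, push and grip.
It fails at once if the cover is lifted before the screw is undone (value of joint lid above 0.08 rad and value of joint screw below 1.3 rad).
It fails at once if the screw is touched with the fingers (contact force between the fingers and screw_head above 1 N).
It fails at once if the pointer is moved (distance of pointer_tip from where it was at the start of the episode above 0.008 m).
It fails at once if the can, lifter or socket is pushed away or knocked over (distance of any of can, lifter, socket from where it was at the start of the episode above 0.03 m or angle between any of can, lifter, socket's own z axis and vertical above 0.5 rad).
It also fails if it takes over 70 s, if anything falls off the work surface, if the arm or the gripper's body presses on something with over 40 N, if the wrist force passes 120 N, or if a joint passes its speed limit or range.

## Working session

There is one attempt and no reset: what is moved stays moved. The work goes in short steps, Python scripts to look and compute and a tool call to move; the robot and the scene stay as the last step left them, time stands still between calls to the robot, and variables do not carry over. Pictures are saved under pics/ and viewed, and the job is handed in when it is done.

Besides the shell and the picture viewer there is one more tool, called after "Request:" in YAML: its name, and indented under it one key for each argument. carry_out: Moves the arm, as the interface text tells. Its arguments: {"type":"object","properties":{"targets":{"type":"array"},"squeeze":{"type":"number"}},"required":["targets"]}

```bash
ls; mkdir -p pics; python3 - <<'E'
from station import arm
import cv2,numpy as np
print(arm.get_state(), arm.grip_depth)
for n in ("scene","top"):
    im,d=arm.grab_frame(n); cv2.imwrite(f"pics/{n}0.png",im[:,:,::-1]); np.savez(f"pics/{n}0.npz",im=im,d=d)
    print(n,arm.camera_model(n))
    for q in ("key_grip","holder_hole0","screw_head","handle","bar","lid_hinge","pointer_tip","can","lifter","socket"):
        try: print(q,[(np.round(r["point"],1).tolist(),round(r["conf"],2)) for r in arm.landmark_of(n,q)])
        except Exception as e: print(q,e)
print(arm.get_state()["t"])
E
```

```text
pics
{'t': 0.0, 'q': array([-8.65878241e-01,  3.59358427e-01,  1.10820029e-02, -3.90190214e-04,
       -1.22406060e+00, -2.88091257e-01]), 'qd': array([ 0.00039456, -0.00067173, -0.00079301,  0.0018625 ,  0.00021122,
        0.00085968]), 'joint_efforts': array([ 2.88853098e-04, -5.82727432e+01,  2.93063396e+01,  6.99750647e+00,
        7.05208411e-03, -1.69954874e-04]), 'eef_pos': array([ 0.27320605, -0.61703028,  0.4037437 ]), 'ee_rot': array([ 3.14001122e+00, -8.61051906e-05, -2.72489864e+00]), 'force': array([ 0.02359065, -0.56915067,  0.358876  ]), 'moment': array([ 0.015411  ,  0.04798186, -0.04418451]), 'width': 0.08781622656823757} 0.1593
scene {'camera_matrix': array([[498.51247453,   0.        , 323.7178199 ],
       [  0.        , 498.51247453, 237.24492144],
       [  0.        ,   0.        ,   1.        ]]), 'world_from_camera': array([[-0.4027927 ,  0.55364786, -0.7288567 ,  1.28115127],
       [ 0.91499588,  0.26379344, -0.30527947,  0.33236777],
       [ 0.02325029, -0.78986522, -0.61283958,  0.69322694],
       [ 0.        ,  0.        ,  0.        ,  1.        ]])}
[... 726 characters left out ...]
1584e-01],
       [-9.99717622e-01,  9.26174838e-03,  2.18837111e-02,
        -2.00117042e-04],
       [-2.30030907e-02, -1.46168350e-01, -9.88992250e-01,
         1.11327894e+00],
       [ 0.00000000e+00,  0.00000000e+00,  0.00000000e+00,
         1.00000000e+00]])}
key_grip [([212.1, 203.2], 0.74), ([320.4, 170.9], 0.68), ([272.2, 176.5], 0.61)]
holder_hole0 [([270.5, 180.2], 0.7), ([270.7, 321.8], 0.53)]
screw_head [([233.6, 322.4], 0.76)]
handle [([272.7, 323.6], 0.72)]
bar [([272.1, 322.7], 0.95), ([247.7, 453.4], 0.39)]
lid_hinge [([168.0, 316.1], 0.9)]
pointer_tip [([226.8, 254.6], 0.46)]
can [([274.4, 324.8], 0.7), ([251.9, 456.2], 0.68)]
lifter [([167.0, 462.9], 0.61)]
socket []
1.1
```

View pics/scene0.png

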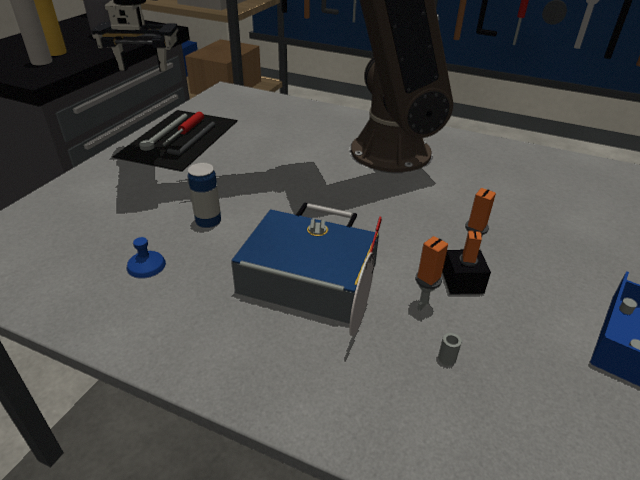

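View pics/top0.png

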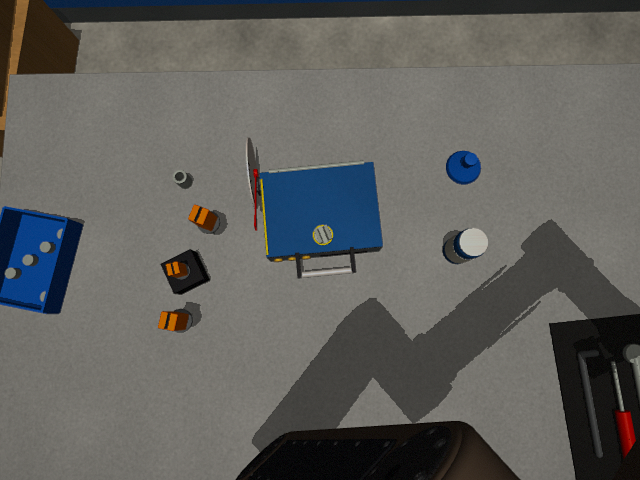

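```bash
python3 - <<'E'
import numpy as np,cv2
t=np.load('pics/top0.npz')['im'][180:360,120:260]; s=np.load('pics/scene0.npz')['im'][180:310,390:530]
a=cv2.resize(t,None,fx=3.3,fy=3.3,interpolation=2); cv2.imwrite('pics/topk.png',a[:,:,::-1])
cv2.imwrite('pics/scenek.png',cv2.resize(s,None,fx=4.5,fy=4.5,interpolation=2)[:,:,::-1])
E
```

```text
(no output)
```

View pics/topk.png

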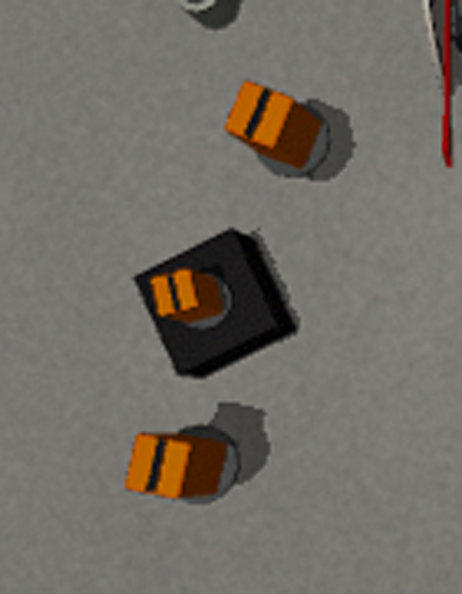

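View pics/scenek.png

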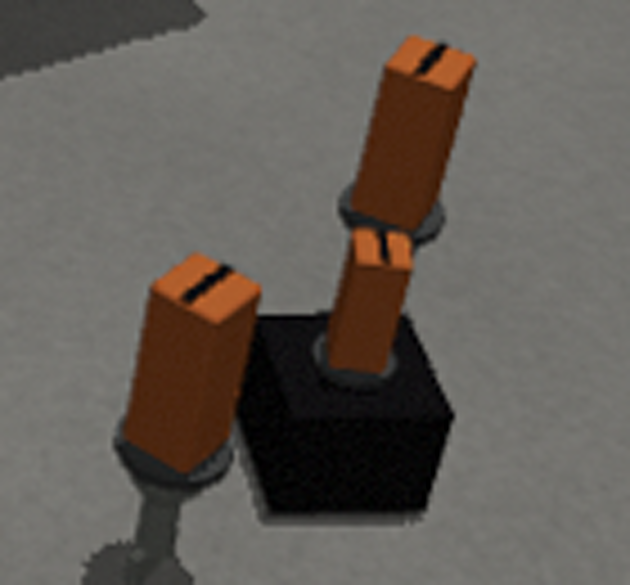

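The scene picture shows three orange keys, at (row, col) (255,432), (212,483) and (246,474). The top view has them at (212,203), (320,171) and (272,177). The smallest is the one standing in the black holder, scene (246,474) / top (272,177), so that is the key I want. Next I'll measure it.

```bash
cat > h.py <<'E'
import numpy as np,cv2
from station import arm
def load(n,tag='0'):
    z=np.load(f'pics/{n}{tag}.npz'); return z['im'],z['d']
def cloud(n,d):
    m=arm.camera_model(n);K=m['camera_matrix'];T=m['world_from_camera']
    v,u=np.mgrid[:480,:640]
    p=np.stack([(u-K[0,2])/K[0,0]*d,(v-K[1,2])/K[1,1]*d,d],-1)
    return p@T[:3,:3].T+T[:3,3]
def ray(n,px):
    m=arm.camera_model(n);K=m['camera_matrix'];T=m['world_from_camera']
    r=np.array([(px[1]-K[0,2])/K[0,0],(px[0]-K[1,2])/K[1,1],1]); return T[:3,3],T[:3,:3]@r
def atz(n,px,z):
    o,r=ray(n,px); return o+r*(z-o[2])/r[2]
def tri(a,b):
    o1,r1=ray('scene',a);o2,r2=ray('top',b);r1=r1/np.linalg.norm(r1);r2=r2/np.linalg.norm(r2)
    s=np.linalg.lstsq(np.stack([r1,-r2],1),o2-o1,rcond=None)[0]
    p,q=o1+s[0]*r1,o2+s[1]*r2
    return (p+q)/2,np.linalg.norm(p-q)
def snap(n,tag):
    im,d=arm.grab_frame(n); cv2.imwrite(f"pics/{n}{tag}.png",im[:,:,::-1]); np.savez(f"pics/{n}{tag}.npz",im=im,d=d); return im,d
E
python3 - <<'E'
from h import *
for n in('scene','top'):
    im,d=load(n); P=cloud(n,d); hsv=cv2.cvtColor(im,cv2.COLOR_RGB2HSV)
    org=(hsv[...,0]<20)&(hsv[...,1]>150)&(hsv[...,2]>60)
    k,l,st,c=cv2.connectedComponentsWithStats(org.astype(np.uint8))
    for i in range(1,k):
        if st[i,4]>20: q=P[l==i]; print(n,c[i].round(),st[i,4],'z',np.percentile(q[:,2],[2,50,98]).round(4),q.mean(0).round(3))
    # table noise
    t=P[380:400,120:140] if n=='top' else P[380:400,200:220]
    print('table z',t[...,2].mean(),t[...,2].std())
    # z bands in key/holder region
    for nm,z0,z1,(r0,r1,c0,c1) in ([('keytop',.115,.13,(240,310,140,230)),('holdertop',.052,.0605,(240,310,140,230)),('lid',.08,.0885,(150,270,250,390))] if n=='top' else [('keytop',.115,.13,(220,300,430,500)),('holdertop',.052,.0605,(220,310,430,500))]):
        m=np.zeros(d.shape,bool); m[r0:r1,c0:c1]=True; m&=(P[...,2]>z0)&(P[...,2]<z1)
        q=P[m]; r=cv2.minAreaRect(q[:,:2].astype(np.float32)*1000); print(nm,m.sum(),q[:,2].mean().round(4),r)
print(tri((254.8,431.7),(212.1,203.2)),tri((246.4,473.5),(272.2,176.5)),tri((258.5,466.4),(270.5,180.2)),tri((227.4,318.5),(233.6,322.4)),tri((210.1,329.9),(272.1,322.7)),tri((273.6,289.2),(168,316.1)),tri((218.9,379.2),(226.8,254.6)))
E
```

```text
scene [192. 120.] 176 z [0.0048 0.0295 0.0352] [ 0.124 -0.605  0.028]
scene [478. 223.] 1109 z [0.0699 0.1154 0.1577] [0.42  0.303 0.116]
scene [378. 223.] 30 z [0.1486 0.1559 0.1627] [0.561 0.138 0.156]
scene [373. 242.] 41 z [0.0866 0.132  0.1454] [0.584 0.138 0.128]
scene [432. 260.] 943 z [0.0798 0.1276 0.158 ] [0.588 0.25  0.128]
table z 0.0019093594599442429 0.03462898296388013
keytop 230 0.1223 ((529.6152954101562, 284.09197998046875), (30.009916305541992, 146.3153839111328), 70.22891235351562)
holdertop 667 0.0578 ((486.70953369140625, 295.5997314453125), (93.91461944580078, 208.1752166748047), 55.663753509521484)
top [14. 47.] 1108 z [-0.4251 -0.4177 -0.41  ] [ 1.252  1.014 -0.412]
top [255. 195.] 143 z [0.0851 0.1106 0.1608] [0.622 0.143 0.117]
top [203. 218.] 431 z [0.0845 0.1535 0.1595] [0.57  0.241 0.146]
top [176. 269.] 259 z [0.0572 0.1191 0.1257] [0.473 0.302 0.106]
top [162. 320.] 119 z [0.1526 0.1559 0.1596] [0.373 0.309 0.155]
top [177. 321.] 331 z [0.0826 0.1454 0.1589] [0.371 0.286 0.14 ]
top [626. 430.] 529 z [0.0191 0.029  0.0348] [ 0.147 -0.599  0.034]
table z
[... 263 characters left out ...]
), 25.546852111816406)
lid 9237 0.0854 ((598.2840576171875, 21.582275390625), (272.1549072265625, 251.275146484375), 89.61322021484375)
(array([0.58259367, 0.24472333, 0.13509218]), np.float64(0.0038519416113110597)) (array([0.46783418, 0.3062739 , 0.09174655]), np.float64(0.0029153284614609402)) (array([0.47434211, 0.30286989, 0.06503824]), np.float64(0.004451964921195032)) (array([0.54365991, 0.00954129, 0.09375248]), np.float64(0.0035397687701887444)) (array([0.46713118, 0.00607813, 0.08689605]), np.float64(0.004066573040038589)) (array([0.68492571, 0.01866   , 0.08709381]), np.float64(0.0029346439597149852)) (array([0.54885163, 0.13659578, 0.15748653]), np.float64(0.0015561204610373448))
```

```bash
python3 - <<'E'
from h import *
im,d=load('top'); a=im[150:290,240:400]; cv2.imwrite('pics/toplid.png',cv2.resize(a,None,fx=4.2,fy=4.2,interpolation=2)[:,:,::-1])
im,d=load('scene'); a=im[190:340,230:390]; cv2.imwrite('pics/scenelid.png',cv2.resize(a,None,fx=4,fy=4,interpolation=2)[:,:,::-1])
E
```

```text
(no output)
```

View pics/toplid.png

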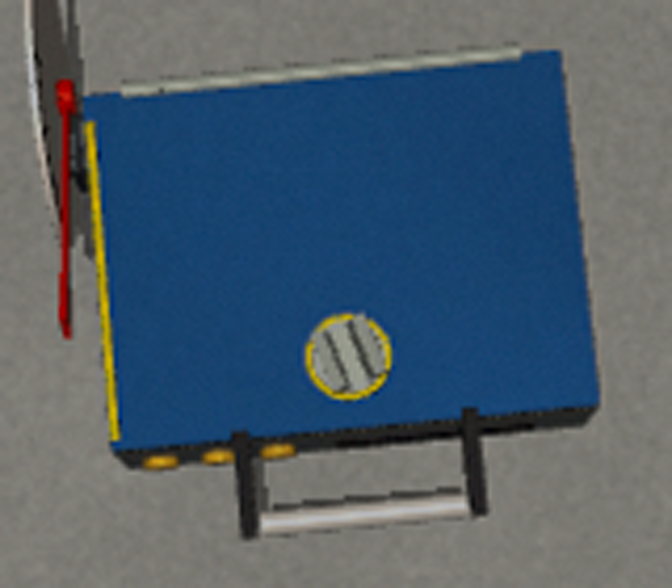

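View pics/scenelid.png

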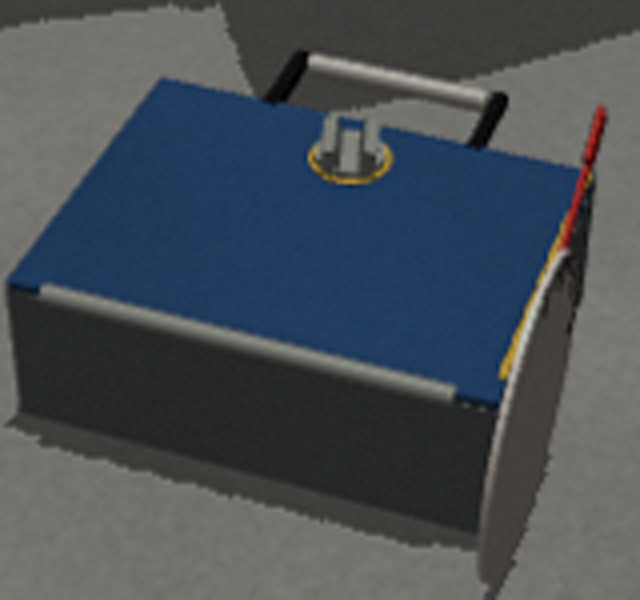

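```bash
python3 - <<'E'
from h import *
im,d=load('top');P=cloud('top',d);hsv=cv2.cvtColor(im,cv2.COLOR_RGB2HSV)
m=(hsv[...,0]>95)&(hsv[...,0]<125)&(hsv[...,1]>120)&(hsv[...,2]>50);mm=np.zeros_like(m);mm[150:275,255:390]=1;m&=mm
print('lid z',np.median(P[m][:,2]))
v,u=np.nonzero(m); q=np.array([atz('top',(a,b),.086)[:2] for a,b in zip(v,u)]);r=cv2.minAreaRect((q*1000).astype(np.float32));print('lid',r)
f=lambda r,c,s,r0,c0:(r0+r/s,c0+c/s)
T=lambda c,r:f(r+.5,c+.5,4.2,149.5,239.5)
S=lambda c,r:f(r+.5,c+.5,4,189.5,229.5)
# bar ends
for a in((262,522),(468,500)):print('bar',atz('top',T(*a),.083+.004).round(4))
for a in((308,60),(486,100)):print('bar S',atz('scene',S(*a),.083+.004).round(4))
print('screw ring',atz('top',T(348,357),.086).round(4),atz('scene',S(350,158),.086).round(4))
# slot
for a,b in(((325,332),(350,390)),((350,323),(374,378))):
  for z in(.091,.102):
    A,B=atz('top',T(*a),z),atz('top',T(*b),z);print('slot',A[:2].round(4),B[:2].round(4),np.degrees(np.arctan2(*(A-B)[[1,0]])))
# pointer red
for n in('top','scene'):
  im,d=load(n);P=cloud(n,d);hsv=cv2.cvtColor(im,cv2.COLOR_RGB2HSV)
  m=((hsv[...,0]>172)|(hsv[...,0]<4))&(hsv[...,1]>160)&(hsv[...,2]>60);mm=np.zeros_like(m)
  if n=='top':mm[150:240,240:275]=1
  else:mm[205:270,355:390]=1
  m&=mm;q=P[m];q=q[np.argsort(q[:,0])];v,u=np.nonzero(m);print(n,m.sum());print(q[::max(1,len(q)//14)].round(3)); print('pix ext',v[0],u[0],v[-1],u[-1])
E
```

```text
lid z 0.08564687744373156Traceback (most recent call last):
  File "<stdin>", line 5, in <module>
  File "h.py", line 14, in atz
    o,r=ray(n,px); return o+r*(z-o[2])/r[2]
        ~~~^^^^^^
  File "h.py", line 11, in ray
    m=arm.camera_model(n);K=m['camera_matrix'];T=m['world_from_camera']
ValueError: time passes only in moves, steps and waits
```

```bash
cat > fix.py <<'E'
s=open('h.py').read()
s=s.replace("arm.camera_model(n)","CM(n)").replace("def load","_c={}\ndef CM(n):\n    if n not in _c:\n        try:_c[n]=arm.camera_model(n)\n        except ValueError: _c[n]=pickle.load(open('cm.pkl','rb'))[n]\n    return _c[n]\ndef load",1).replace("import numpy","import pickle,numpy",1).replace("import pickle,numpy as np,cv2","import pickle,cv2\nimport numpy as np")
open('h.py','w').write(s)
E
python3 fix.py; cat > m1.py <<'E'
from h import *
im,d=load('top');P=cloud('top',d);hsv=cv2.cvtColor(im,cv2.COLOR_RGB2HSV)
m=(hsv[...,0]>95)&(hsv[...,0]<125)&(hsv[...,1]>120)&(hsv[...,2]>50);mm=np.zeros_like(m);mm[150:275,255:390]=1;m&=mm
print('lid z',np.median(P[m][:,2]))
v,u=np.nonzero(m); q=np.array([atz('top',(a,b),.086)[:2] for a,b in zip(v,u)]);r=cv2.minAreaRect((q*1000).astype(np.float32));print('lid',r)
f=lambda r,c,s,r0,c0:(r0+r/s,c0+c/s)
T=lambda c,r:f(r+.5,c+.5,4.2,149.5,239.5)
S=lambda c,r:f(r+.5,c+.5,4,189.5,229.5)
for a in((262,522),(468,500)):print('bar',atz('top',T(*a),.083+.004).round(4))
for a in((308,60),(486,100)):print('bar S',atz('scene',S(*a),.083+.004).round(4))
print('screw ring',atz('top',T(348,357),.086).round(4),atz('scene',S(350,158),.086).round(4))
for a,b in(((325,332),(350,390)),((350,323),(374,378))):
  for z in(.091,.102):
    A,B=atz('top',T(*a),z),atz('top',T(*b),z);print('slot',A[:2].round(4),B[:2].round(4),np.degrees(np.arctan2(*(A-B)[[1,0]])))
for n in('top','scene'):
  im,d=load(n);P=cloud(n,d);hsv=cv2.cvtColor(im,cv2.COLOR_RGB2HSV)
  m=((hsv[...,0]>172)|(hsv[...,0]<4))&(hsv[...,1]>160)&(hsv[...,2]>60);mm=np.zeros_like(m)
  if n=='top':mm[150:240,240:275]=1
  else:mm[205:270,355:390]=1
  m&=mm;q=P[m];q=q[np.argsort(q[:,0])];v,u=np.nonzero(m);print(n,m.sum());print(q[::max(1,len(q)//14)].round(3)); print('pix ext',v[0],u[0],v[-1],u[-1])
E
python3 m1.py
```

```text
lid z 0.08564687744373156
lid ((597.5185546875, 12.228317260742188), (179.1110076904297, 237.89585876464844), 5.005488872528076)
bar [0.4631 0.05   0.087 ]
bar [ 0.4729 -0.0495  0.087 ]
bar S [ 0.4707 -0.0494  0.087 ]
bar S [0.4639 0.0513 0.087 ]
screw ring [0.5434 0.0078 0.086 ] [0.5401 0.007  0.086 ]
slot [0.5551 0.0189] [0.5264 0.0069] 22.634040152212442
slot [0.5532 0.0187] [0.5249 0.0069] 22.634040152212492
slot [0.5594 0.0067] [ 0.5322 -0.0047] 22.78559235714052
slot [0.5575 0.0066] [ 0.5306 -0.0047] 22.785592357140544
top 134
[[0.544 0.137 0.157]
 [0.552 0.138 0.159]
 [0.562 0.137 0.158]
 [0.571 0.14  0.15 ]
 [0.59  0.14  0.138]
 [0.602 0.14  0.126]
 [0.611 0.147 0.106]
 [0.62  0.143 0.121]
 [0.633 0.144 0.109]
 [0.643 0.143 0.104]
 [0.655 0.146 0.096]
 [0.667 0.147 0.093]
 [0.672 0.147 0.09 ]
 [0.676 0.145 0.093]
 [0.68  0.145 0.092]]
pix ext 169 254 229 256
scene 60
[[0.551 0.137 0.163]
 [0.553 0.138 0.16 ]
 [0.557 0.139 0.152]
 [0.559 0.139 0.158]
 [0.563 0.139 0.145]
 [0.566 0.138 0.151]
 [0.568 0.138 0.155]
 [0.573 0.138 0.151]
 [0.575 0.14  0.142]
 [0.581 0.138 0.138]
 [0.582 0.141 0.14 ]
 [0.587 0.141 0.132]
 [0.592 0.141 0.135]
 [0.594 0.14  0.134]
 [0.6   0.142 0.13 ]]
pix ext 217 380 250 371
```

Every measured height agrees with the text: key top 0.122, holder 0.058, cover 0.086. I have the key at (0.473, 0.304) with yaw 14°, the slot at yaw 22.7°, the cover at yaw 5°, and the pointer at about 0.54 rad. I'll move towards the key now.

Request:
carry_out:
  targets:
    - [[0,0,0.6,0,0,0,1],[0,0,0.6,0,0,0,1],[0,0,0,-0.8,0.98,0,1],[0,0,0,-0.8,0.98,0,1],[0,0,0,-0.8,0.98,0,1],[0,0,0,-0.8,0.98,0,1],[0,0,0,-0.8,0.98,0,1],[0,0,0,-0.8,0.98,0,1],[0,0,0,-0.8,0.98,0,1],[0,0,0,-0.8,0.98,0,1],[0,0,0,-0.8,0.98,0,1],[0,0,0,-0.8,0.98,0,1],[0,0,0,-0.8,0.98,0,1],[0,0,0,-0.8,0.98,0,1],[0,0,0,-0.8,0.98,0,1],[0,0,0,-0.8,0.98,0,1],[0,0,0,-0.8,0.98,0,1],[0,0,0,-0.8,0.98,0,1],[0,0,0,-0.8,0.98,0,1],[0,0,0,-0.8,0.98,0,1]]
  squeeze: 30

```text
t: 3.6
eef_pos: [0.5136, -0.1, 0.4049]
ee_rot: [-3.141, 0.001, -2.892]
force: [-0.1, -1.0, -0.2]
width: 0.0877
```

```bash
cat > go.py <<'E'
import sys,numpy as np
from h import *
from scipy.spatial.transform import Rotation as R
# args: x y z yaw(deg) of TCP target
def go(x,y,z,yaw,s=None):
    s=s or arm.get_state(); Rc=R.from_euler('xyz',s['ee_rot']); Rt=R.from_euler('xyz',[np.pi,0,np.radians(yaw)])
    print('t',round(s['t'],2),'pos',s['eef_pos'].round(4),'rpy',np.degrees(s['ee_rot']).round(2),'F',s['force'].round(1),'M',s['moment'].round(2),'w',round(s['width'],4),'q',s['q'].round(2))
    d=np.array([x,y,z])-s['eef_pos']
    print('turn units',(np.degrees((Rc.inv()*Rt).as_rotvec())/8).round(2),'shift now',(Rc.inv().apply(d)/.025).round(2),'shift after turn',(Rt.inv().apply(d)/.025).round(2))
if __name__=='__main__': go(*map(float,sys.argv[1:5]))
E
python3 go.py .473 .304 .404 -165.8
```

```text
t 3.6 pos [ 0.5136 -0.1     0.4049] rpy [-1.7999e+02  3.0000e-02 -1.6571e+02] F [-0.1 -1.  -0.2] M [-0.01 -0.02  0.  ] w 0.0877 q [ 0.18  0.11 -0.32  0.   -1.14 -1.5 ]
turn units [-0.    0.    0.01] shift now [-2.41 16.06  0.04] shift after turn [-2.39 16.07  0.04]
```

Request:
carry_out:
  targets:
    - [[0,0,0,-0.14,0.94,0,1],[0,0,0,-0.14,0.94,0,1],[0,0,0,-0.14,0.94,0,1],[0,0,0,-0.14,0.94,0,1],[0,0,0,-0.14,0.94,0,1],[0,0,0,-0.14,0.94,0,1],[0,0,0,-0.14,0.94,0,1],[0,0,0,-0.14,0.94,0,1],[0,0,0,-0.14,0.94,0,1],[0,0,0,-0.14,0.94,0,1],[0,0,0,-0.14,0.94,0,1],[0,0,0,-0.14,0.94,0,1],[0,0,0,-0.14,0.94,0,1],[0,0,0,-0.14,0.94,0,1],[0,0,0,-0.14,0.94,0,1],[0,0,0,-0.14,0.94,0,1],[0,0,0,-0.14,0.94,0,1],[0,0,0,0,0,0,1],[0,0,0,0,0,0,1]]

```text
t: 5.98
eef_pos: [0.4723, 0.301, 0.4044]
ee_rot: [-3.141, -0.0, -2.892]
force: [0.6, 0.0, 0.1]
width: 0.0879
```

```bash
python3 go.py .473 .304 .2563 -165.8
```

```text
t 5.97 pos [0.4723 0.301  0.4044] rpy [-1.7998e+02 -3.0000e-02 -1.6570e+02] F [0.6 0.  0.1] M [-0.01  0.01  0.03] w 0.0879 q [ 0.92  0.17 -0.24 -0.   -1.16 -2.24]
turn units [-0.   -0.    0.01] shift now [-0.06  0.11  5.93] shift after turn [-0.06  0.11  5.93]
```

Request:
carry_out:
  targets:
    - [[0,0,0,-0.06,0.11,0.99,1],[0,0,0,0,0,0.99,1],[0,0,0,0,0,0.99,1],[0,0,0,0,0,0.99,1],[0,0,0,0,0,0.99,1],[0,0,0,0,0,0.98,1],[0,0,0,0,0,0,1],[0,0,0,0,0,0,1]]

```text
t: 6.98
eef_pos: [0.4736, 0.3039, 0.2574]
ee_rot: [3.141, 0.001, -2.892]
force: [-0.3, -0.1, 0.1]
width: 0.0876
```

```bash
python3 go.py .473 .304 .2563 -165.8; python3 - <<'E'
from h import *
a,_=snap('scene','1');b,_=snap('top','1')
c=np.hstack([cv2.resize(a[150:310,380:530],(380,405)),cv2.resize(b[180:340,100:250],(380,405))]);cv2.imwrite('pics/c1.png',c[:,:,::-1])
E
```

```text
t 6.97 pos [0.4736 0.3039 0.2574] rpy [ 1.7998e+02  5.0000e-02 -1.6572e+02] F [-0.3 -0.1  0.1] M [ 0.03 -0.03  0.01] w 0.0876 q [ 0.92  0.32 -0.43  0.   -0.83 -2.24]
turn units [0.   0.01 0.01] shift now [0.02 0.01 0.04] shift after turn [0.02 0.01 0.04]
```

View pics/c1.png

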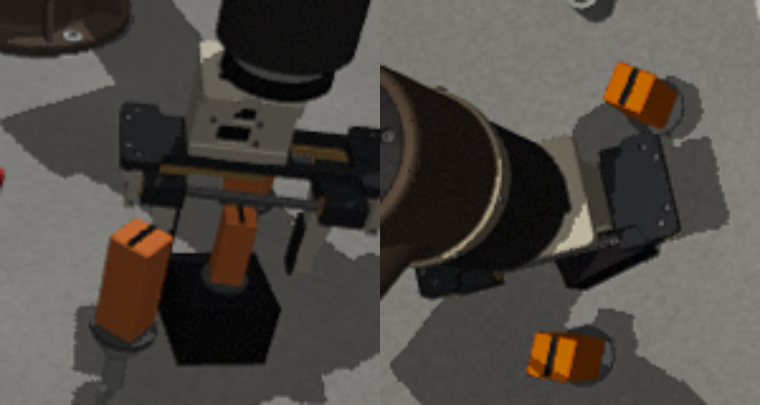

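In the crop the small key sits upright in the holder between the open fingers, and neither neighbour key is touched. I'll close on it.

Request:
carry_out:
  targets:
    - [[0,0,0,0,0,0,-1],[0,0,0,0,0,0,-1],[0,0,0,0,0,0,-1],[0,0,0,0,0,0,-1],[0,0,0,0,0,0,-1],[0,0,0,0,0,0,-1],[0,0,0,0,0,0,-1],[0,0,0,0,0,0,-1]]
  squeeze: 35

```text
t: 8.07
eef_pos: [0.4732, 0.3039, 0.2564]
ee_rot: [3.141, 0.0, -2.892]
force: [-0.5, 1.1, 0.1]
width: 0.0242
```

```bash
python3 go.py .473 .304 .4 -165.8
```

```text
t 8.07 pos [0.4732 0.3039 0.2564] rpy [ 1.7999e+02  1.0000e-02 -1.6572e+02] F [-0.5  1.1  0.1] M [ 0.26  0.   -0.04] w 0.0242 q [ 0.92  0.32 -0.43 -0.   -0.83 -2.24]
turn units [0.   0.   0.01] shift now [ 0.01  0.01 -5.74] shift after turn [ 0.01  0.   -5.74]
```

Request:
carry_out:
  targets:
    - [[0,0,0,0,0,-0.5,-1],[0,0,0,0,0,-1,-1],[0,0,0,0,0,-1,-1],[0,0,0,0,0,-1,-1],[0,0,0,0,0,-1,-1],[0,0,0,0,0,-1,-1],[0,0,0,0,0,-1,-1],[0,0,0,0,0,-1,-1],[0,0,0,0,0,-0.5,-1],[0,0,0,0,0,0,-1]]

```text
t: 9.32
eef_pos: [0.4731, 0.3037, 0.4571]
ee_rot: [3.141, 0.001, -2.892]
force: [-0.1, 0.4, -2.1]
width: 0.024
```

```bash
python3 go.py .543 .0075 .455 -157.3;python3 - <<'E'
from h import *
a,_=snap('scene','2')
cv2.imwrite('pics/c2.png',cv2.resize(a[100:310,380:590],(630,590))[:,:,::-1])
E
```

```text
t 9.32 pos [0.4731 0.3037 0.4571] rpy [ 1.7995e+02  6.0000e-02 -1.6572e+02] F [-0.1  0.4 -2.1] M [ 0.02 -0.02  0.01] w 0.024 q [ 0.92  0.14 -0.16 -0.   -1.27 -2.24]
turn units [ 0.01  0.01 -1.05] shift now [  0.21 -12.17   0.07] shift after turn [  1.99 -12.01   0.09]
```

View pics/c2.png

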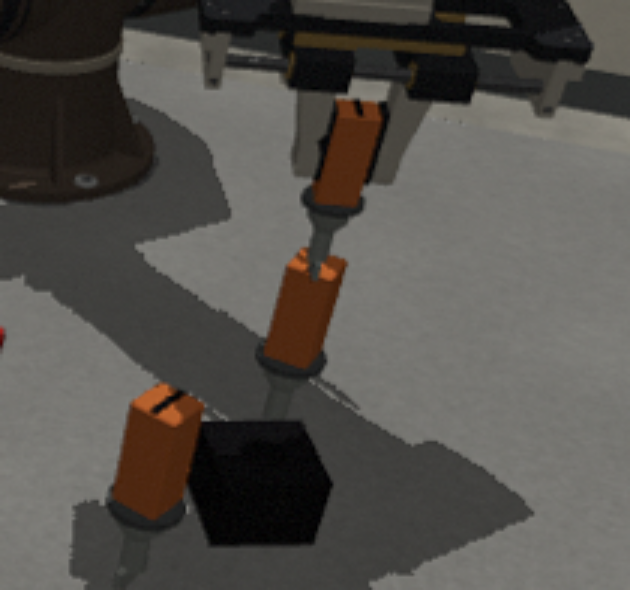

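The key is held upright and clear of the holder, with its blade visible at about (275,318) in the crop. I'll carry it over the screw.

Request:
carry_out:
  targets:
    - [[0,0,-0.5,0,0,0,-1],[0,0,-0.55,0.1,-0.4,0,-1],[0,0,0,0.14,-0.9,0,-1],[0,0,0,0.14,-0.9,0,-1],[0,0,0,0.14,-0.9,0,-1],[0,0,0,0.14,-0.9,0,-1],[0,0,0,0.14,-0.9,0,-1],[0,0,0,0.14,-0.9,0,-1],[0,0,0,0.14,-0.9,0,-1],[0,0,0,0.14,-0.9,0,-1],[0,0,0,0.14,-0.9,0,-1],[0,0,0,0.14,-0.9,0,-1],[0,0,0,0.14,-0.9,0,-1],[0,0,0,0.14,-0.9,0,-1],[0,0,0,0.14,-0.8,0,-1],[0,0,0,0,0,0,-1],[0,0,0,0,0,0,-1]]

```text
t: 11.5
eef_pos: [0.5436, 0.0079, 0.4562]
ee_rot: [3.141, -0.0, -2.747]
force: [-0.6, 0.5, -3.5]
width: 0.0237
```

```bash
python3 go.py .543 .0075 .370 -157.3
```

```text
t 11.5 pos [0.5436 0.0079 0.4562] rpy [ 1.7999e+02 -1.0000e-02 -1.5740e+02] F [-0.6  0.5 -3.5] M [-0.04  0.05 -0.02] w 0.0237 q [ 0.38  0.11 -0.2  -0.   -1.26 -1.55]
turn units [ 0.   -0.   -0.01] shift now [ 0.03 -0.01  3.45] shift after turn [ 0.03 -0.01  3.45]
```

Request:
carry_out:
  targets:
    - [[0,0,0,0.03,0,1,-1],[0,0,0,0,0,1,-1],[0,0,0,0,0,1,-1],[0,0,0,0,0,0.8,-1],[0,0,0,0,0,0.2,-1],[0,0,0,0,0,0,-1]]

```text
t: 12.25
eef_pos: [0.5433, 0.0085, 0.3567]
ee_rot: [-3.141, 0.0, -2.745]
force: [0.8, 0.5, -0.8]
width: 0.0238
```

```bash
python3 go.py .543 .0075 .342 -157.3;python3 - <<'E'
from h import *
a,_=snap('scene','3')
cv2.imwrite('pics/c3.png',cv2.resize(a[120:260,260:400],(700,590),interpolation=2)[:,:,::-1])
a,_=snap('top','3')
cv2.imwrite('pics/c3t.png',cv2.resize(a[170:290,250:390],(700,600),interpolation=2)[:,:,::-1])
E
```

```text
t 12.25 pos [0.5433 0.0085 0.3567] rpy [-179.99    0.   -157.29] F [ 0.8  0.5 -0.8] M [-0.02 -0.12  0.01] w 0.0238 q [ 0.38  0.18 -0.35  0.   -1.04 -1.55]
turn units [-0.  0.  0.] shift now [ 0.02 -0.03  0.59] shift after turn [ 0.02 -0.03  0.59]
```

View pics/c3.png

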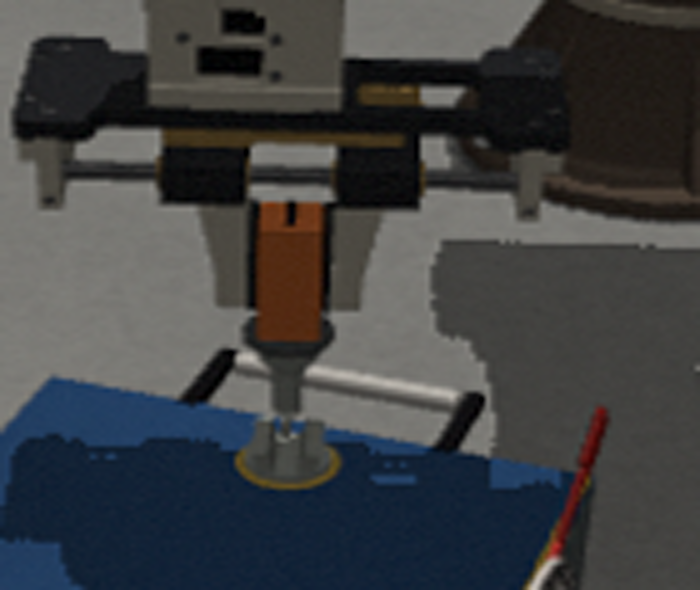

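View pics/c3t.png

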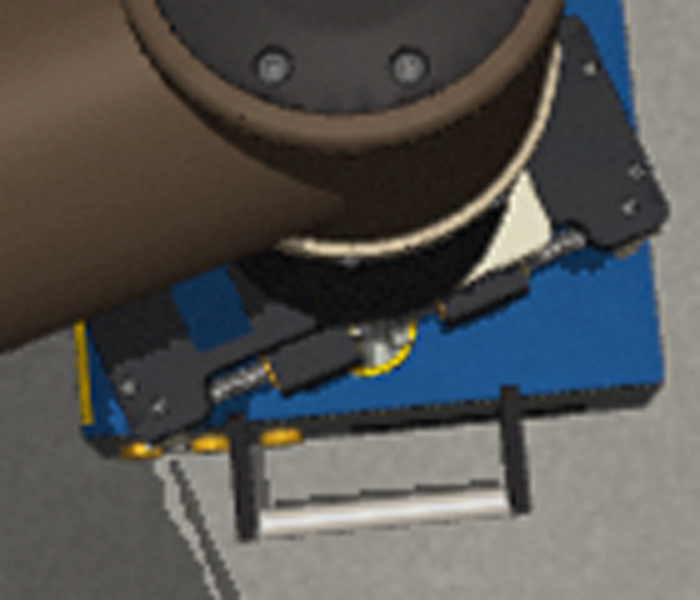

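The blade tip sits centred above the slot between the lugs, at crop (425,287), and is in line with it. I'll lower it into the slot.

Request:
carry_out:
  targets:
    - [[0,0,0,0,0,0.2,-1],[0,0,0,0,0,0.2,-1],[0,0,0,0,0,0.2,-1],[0,0,0,0,0,0,-1],[0,0,0,0,0,0,-1]]

```text
t: 12.98
eef_pos: [0.5432, 0.0081, 0.3414]
ee_rot: [-3.142, -0.0, -2.746]
force: [-0.3, 0.2, -2.9]
width: 0.0235
```

```bash
python3 go.py .543 .0075 .342 -157.3
```

```text
t 12.97 pos [0.5432 0.0081 0.3414] rpy [-179.99   -0.   -157.32] F [-0.3  0.2 -2.9] M [0.01 0.02 0.01] w 0.0235 q [ 0.38  0.19 -0.37  0.   -1.01 -1.55]
turn units [-0. -0. -0.] shift now [ 0.02 -0.02 -0.02] shift after turn [ 0.02 -0.02 -0.02]
```

Request:
carry_out:
  targets:
    - [[0,0,-0.6,0,0,0,-1],[0,0,-0.6,0,0,0,-1],[0,0,-0.6,0,0,0,-1],[0,0,-0.6,0,0,0,-1],[0,0,-0.6,0,0,0,-1],[0,0,-0.6,0,0,0,-1],[0,0,0,0,0,0,-1]]

```text
t: 13.85
eef_pos: [0.5427, 0.0084, 0.3414]
ee_rot: [3.141, -0.0, -2.244]
force: [-3.7, 3.6, -0.8]
width: 0.0239
```

```bash
python3 go.py .543 .0075 .342 -157.3
```

```text
t 13.85 pos [0.5427 0.0084 0.3414] rpy [ 179.94   -0.   -128.56] F [-3.7  3.6 -0.8] M [ 1.38  1.48 -0.12] w 0.0239 q [ 0.38  0.19 -0.37 -0.   -1.01 -1.05]
turn units [ 0.01 -0.    3.59] shift now [ 0.02 -0.03 -0.03] shift after turn [ 0.   -0.04 -0.03]
```

Request:
carry_out:
  targets:
    - [[0,0,-0.6,0,0,0,-1],[0,0,-0.6,0,0,0,-1],[0,0,-0.6,0,0,0,-1],[0,0,-0.6,0,0,0,-1],[0,0,-0.6,0,0,0,-1],[0,0,-0.6,0,0,0,-1],[0,0,-0.6,0,0,0,-1],[0,0,0,0,0,0,-1]]

```text
t: 14.85
eef_pos: [0.5427, 0.0084, 0.3413]
ee_rot: [3.14, 0.0, -1.658]
force: [-3.4, 3.9, 0.3]
width: 0.0237
```

```bash
python3 go.py .543 .0075 .342 -157.3
```

```text
t 14.85 pos [0.5427 0.0084 0.3413] rpy [ 1.7993e+02  2.0000e-02 -9.4990e+01] F [-3.4  3.9  0.3] M [ 1.49  1.72 -0.09] w 0.0237 q [ 0.38  0.19 -0.37 -0.   -1.01 -0.46]
turn units [ 0.01 -0.    7.79] shift now [ 0.03 -0.02 -0.03] shift after turn [ 0.   -0.04 -0.03]
```

Request:
carry_out:
  targets:
    - [[0,0,-0.6,0,0,0,-1],[0,0,-0.6,0,0,0,-1],[0,0,-0.6,0,0,0,-1],[0,0,-0.6,0,0,0,-1],[0,0,-0.6,0,0,0,-1],[0,0,0,0,0,0,-1]]

```text
t: 15.6
eef_pos: [0.5426, 0.0083, 0.3413]
ee_rot: [3.141, 0.001, -1.239]
force: [-4.1, 3.0, 0.3]
width: 0.024
```

```bash
python3 go.py .543 .0075 .342 -157.3
```

```text
t 15.6 pos [0.5426 0.0083 0.3413] rpy [ 1.7994e+02  4.0000e-02 -7.0990e+01] F [-4.1  3.   0.3] M [ 1.35  1.85 -0.01] w 0.024 q [ 0.38  0.19 -0.37 -0.   -1.01 -0.04]
turn units [ 1.000e-02 -0.000e+00  1.079e+01] shift now [ 0.04 -0.   -0.03] shift after turn [-0.   -0.04 -0.03]
```

Request:
carry_out:
  targets:
    - [[0,0,-0.5,0,0,0,-1],[0,0,-0.5,0,0,0,-1],[0,0,0,0,0,0,-1]]

```text
t: 15.98
eef_pos: [0.5426, 0.0083, 0.3413]
ee_rot: [3.141, 0.001, -1.1]
force: [-3.8, 2.5, 0.3]
width: 0.0237
```

```bash
python3 go.py .543 .0075 .342 -157.3
```

```text
t 15.97 pos [0.5426 0.0083 0.3413] rpy [ 1.7994e+02  5.0000e-02 -6.3000e+01] F [-3.8  2.5  0.3] M [ 1.36  1.91 -0.1 ] w 0.0237 q [ 0.38  0.19 -0.37 -0.   -1.01  0.1 ]
turn units [ 1.000e-02 -0.000e+00  1.179e+01] shift now [ 0.04  0.   -0.03] shift after turn [-0.   -0.04 -0.03]
```

Request:
carry_out:
  targets:
    - [[0,0,-0.5,0,0,0,-1],[0,0,-0.25,0,0,0,-1],[0,0,0,0,0,0,-1]]

```text
t: 16.35
eef_pos: [0.5426, 0.0082, 0.3413]
ee_rot: [3.14, 0.001, -0.995]
force: [-4.1, 2.6, 1.9]
width: 0.024
```

```bash
python3 go.py .543 .0075 .342 -157.3; python3 - <<'E'
from h import *
a,_=snap('scene','4')
cv2.imwrite('pics/c4.png',cv2.resize(a[120:260,260:400],(700,590),interpolation=2)[:,:,::-1])
E
```

```text
t 16.35 pos [0.5426 0.0082 0.3413] rpy [ 1.7994e+02  5.0000e-02 -5.7040e+01] F [-4.1  2.6  1.9] M [ 1.17  2.12 -0.32] w 0.024 q [ 0.38  0.19 -0.37 -0.   -1.01  0.2 ]
turn units [ 1.000e-02 -0.000e+00  1.253e+01] shift now [ 0.03  0.   -0.03] shift after turn [-0.01 -0.03 -0.03]
```

View pics/c4.png

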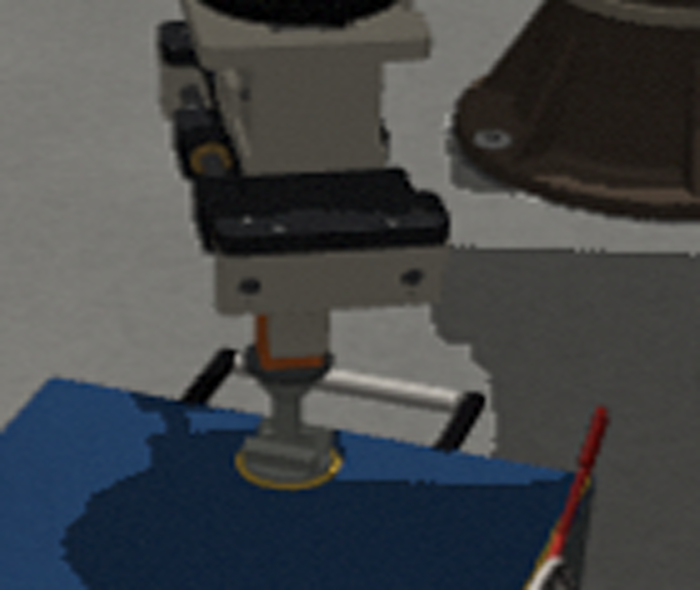

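Request:
carry_out:
  targets:
    - [[0,0,-0.3,0,0,0,-1],[0,0,0,0,0,0,-1]]

```text
t: 16.65
eef_pos: [0.5426, 0.0081, 0.3413]
ee_rot: [3.14, 0.001, -0.954]
force: [-4.0, 2.4, 1.7]
width: 0.0239
```

```bash
python3 go.py .543 .0075 .342 -157.3
```

```text
t 16.65 pos [0.5426 0.0081 0.3413] rpy [ 1.7993e+02  5.0000e-02 -5.4650e+01] F [-4.   2.4  1.7] M [ 1.03  2.17 -0.45] w 0.0239 q [ 0.38  0.19 -0.37 -0.   -1.01  0.24]
turn units [ 1.000e-02 -0.000e+00  1.283e+01] shift now [ 0.03 -0.   -0.03] shift after turn [-0.01 -0.03 -0.03]
```

The moment climbed from -0.10 to -0.45 N m after about 102° of turn, so the screw is at its stop. I'll relax the key, lift it straight out and look at the slot.

Request:
carry_out:
  targets:
    - [[0,0,0.6,0,0,0,-1],[0,0,0.7,0,0,0,-1],[0,0,0,0,0,0,-1],[0,0,0,0,0,-0.3,-1],[0,0,0,0,0,-0.7,-1],[0,0,0,0,0,-1,-1],[0,0,0,0,0,-1,-1],[0,0,0,0,0,-1,-1],[0,0,0,0,0,-0.6,-1],[0,0,0,0,0,0,-1]]

```text
t: 17.9
eef_pos: [0.5434, 0.0082, 0.4576]
ee_rot: [-3.139, -0.0, -1.133]
force: [-0.3, 0.1, -2.6]
width: 0.0241
```

```bash
python3 go.py .4731 .3037 .457 -165.7; python3 - <<'E'
from h import *
a,_=snap('scene','5')
cv2.imwrite('pics/c5.png',cv2.resize(a[100:260,250:410],(600,600),interpolation=2)[:,:,::-1])
E
```

```text
t 17.9 pos [0.5434 0.0082 0.4576] rpy [-1.7984e+02 -3.0000e-02 -6.4890e+01] F [-0.3  0.1 -2.6] M [ 0.03  0.12 -0.01] w 0.0241 q [ 0.38  0.11 -0.2   0.   -1.26  0.06]
turn units [-2.00e-02  1.00e-02  1.26e+01] shift now [-11.9   -2.47   0.03] shift after turn [-0.19 12.15  0.02]
```

View pics/c5.png

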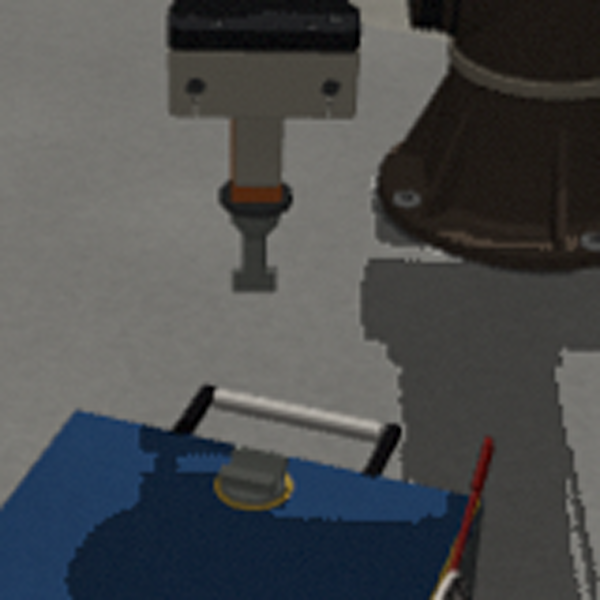

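The key hangs upright and the slot now lies across the cover at crop (480,252). The cover is still shut. I'll turn the tool back and then move over the holder.

Request:
carry_out:
  targets:
    - [[0,0,0.9,0,0,0,-1],[0,0,0.9,0,0,0,-1],[0,0,0.9,0,0,0,-1],[0,0,0.9,0,0,0,-1],[0,0,0.9,0,0,0,-1],[0,0,0.9,0,0,0,-1],[0,0,0.9,0,0,0,-1],[0,0,0.9,0,0,0,-1],[0,0,0.9,0,0,0,-1],[0,0,0.9,0,0,0,-1],[0,0,0.9,0,0,0,-1],[0,0,0.9,0,0,0,-1],[0,0,0.9,0,0,0,-1],[0,0,0.9,0,0,0,-1],[0,0,0,0,0,0,-1],[0,0,0,0,0,0,-1]]

```text
t: 19.95
eef_pos: [0.5431, 0.0081, 0.4557]
ee_rot: [-3.142, -0.001, -2.89]
force: [0.6, 0.6, -2.2]
width: 0.0239
```

```bash
python3 go.py .4731 .3037 .457 -165.7
```

```text
t 19.95 pos [0.5431 0.0081 0.4557] rpy [-1.8000e+02 -6.0000e-02 -1.6556e+02] F [ 0.6  0.6 -2.2] M [0.02 0.03 0.  ] w 0.0239 q [ 0.38  0.11 -0.2  -0.   -1.26 -1.69]
turn units [-0.   -0.01  0.02] shift now [-0.24 12.15 -0.05] shift after turn [-0.21 12.15 -0.05]
```

Request:
carry_out:
  targets:
    - [[0,0,0.02,-0.02,0.45,0,-1],[0,0,0,-0.02,0.9,0,-1],[0,0,0,-0.02,0.9,0,-1],[0,0,0,-0.02,0.9,0,-1],[0,0,0,-0.02,0.9,0,-1],[0,0,0,-0.02,0.9,0,-1],[0,0,0,-0.02,0.9,0,-1],[0,0,0,-0.02,0.9,0,-1],[0,0,0,-0.02,0.9,0,-1],[0,0,0,-0.02,0.9,0,-1],[0,0,0,0,0.9,0,-1],[0,0,0,0,0.9,0,-1],[0,0,0,0,0.9,0,-1],[0,0,0,0,0.9,0,-1],[0,0,0,0,0,0,-1],[0,0,0,0,0,0,-1]]

```text
t: 21.95
eef_pos: [0.4738, 0.3042, 0.4563]
ee_rot: [-3.141, -0.0, -2.895]
force: [-1.0, -0.1, -2.6]
width: 0.0238
```

```bash
python3 go.py .4732 .3039 .457 -165.7;  python3 - <<'E'
from h import *
a,_=snap('scene','6')
cv2.imwrite('pics/c6.png',cv2.resize(a[100:310,380:590],(630,590))[:,:,::-1])
E
```

```text
t 21.95 pos [0.4738 0.3042 0.4563] rpy [-1.7998e+02 -2.0000e-02 -1.6585e+02] F [-1.  -0.1 -2.6] M [-0.   -0.03 -0.01] w 0.0238 q [ 0.92  0.14 -0.16  0.   -1.27 -2.24]
turn units [-0.   -0.   -0.02] shift now [ 0.02 -0.   -0.03] shift after turn [ 0.02 -0.   -0.03]
```

View pics/c6.png

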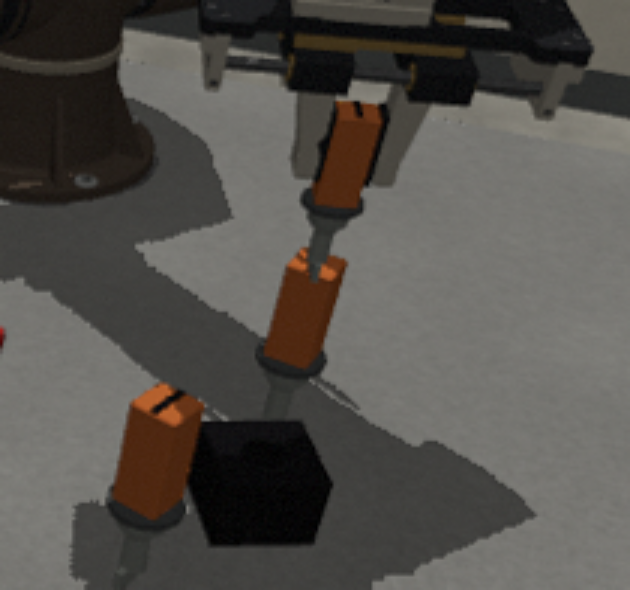

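The key's pose in the grip looks the same as it did at pick-up. I'll lower it.

Request:
carry_out:
  targets:
    - [[0,0,0,0.02,0,0.5,-1],[0,0,0,0,0,1,-1],[0,0,0,0,0,1,-1],[0,0,0,0,0,1,-1],[0,0,0,0,0,1,-1],[0,0,0,0,0,1,-1],[0,0,0,0,0,0.5,-1],[0,0,0,0,0,0.5,-1],[0,0,0,0,0,0.5,-1],[0,0,0,0,0,0.5,-1],[0,0,0,0,0,0.3,-1],[0,0,0,0,0,0,-1]]

```text
t: 23.5
eef_pos: [0.4733, 0.3037, 0.2608]
ee_rot: [-3.141, -0.001, -2.895]
force: [0.4, -0.5, -1.6]
width: 0.0238
```

```bash
python3 go.py .4732 .3039 .2565 -165.7
```

```text
t 23.5 pos [0.4733 0.3037 0.2608] rpy [-1.7996e+02 -5.0000e-02 -1.6588e+02] F [ 0.4 -0.5 -1.6] M [-0.02  0.03  0.01] w 0.0238 q [ 0.92  0.31 -0.42 -0.   -0.84 -2.24]
turn units [-0.   -0.01 -0.02] shift now [0.   0.01 0.17] shift after turn [0.   0.01 0.17]
```

Request:
carry_out:
  targets:
    - [[0,0,0,0,0,0.1,-1],[0,0,0,0,0,0.06,-1],[0,0,0,0,0,0,-1],[0,0,0,0,0,0,1],[0,0,0,0,0,0,1],[0,0,0,0,0,0,1],[0,0,0,0,0,0,1],[0,0,0,0,0,0,1],[0,0,0,0,0,0,1]]

```text
t: 24.62
eef_pos: [0.4734, 0.3038, 0.2574]
ee_rot: [3.142, -0.0, -2.895]
force: [-0.8, -0.1, -0.2]
width: 0.0784
```

```bash
python3 go.py .473 .304 .457 -165.7;  python3 - <<'E'
from h import *
a,_=snap('scene','7')
cv2.imwrite('pics/c7.png',cv2.resize(a[150:310,380:530],(600,600))[:,:,::-1])
E
```

```text
t 24.62 pos [0.4734 0.3038 0.2574] rpy [ 180.     -0.   -165.88] F [-0.8 -0.1 -0.2] M [-0.01  0.03  0.01] w 0.0784 q [ 0.92  0.32 -0.43 -0.   -0.83 -2.24]
turn units [ 0.   -0.   -0.02] shift now [ 0.01  0.01 -7.98] shift after turn [ 0.01  0.01 -7.98]
```

View pics/c7.png

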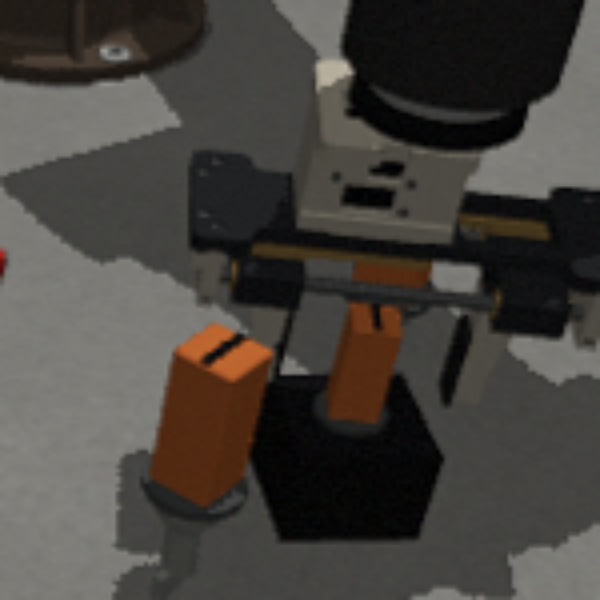

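The key stands in its holder with the collar down and the fingers are clear of it. I'll lift and rotate for the handle.

Request:
carry_out:
  targets:
    - [[0,0,0,0,0,-0.5,1],[0,0,0,0,0,-1,1],[0,0,0,0,0,-1,1],[0,0,0,0,0,-1,1],[0,0,0,0,0,-1,1],[0,0,0,0,0,-1,1],[0,0,0,0,0,-0.5,1],[0,0,-0.92,0,0,0,1],[0,0,-0.92,0,0,0,1],[0,0,-0.92,0,0,0,1],[0,0,-0.92,0,0,0,1],[0,0,-0.92,0,0,0,1],[0,0,-0.92,0,0,0,1],[0,0,-0.92,0,0,0,1],[0,0,-0.92,0,0,0,1],[0,0,-0.92,0,0,0,1],[0,0,-0.92,0,0,0,1],[0,0,-0.9,0,0,0,1],[0,0,0,0,0,0,1],[0,0,0,0,0,0,1]]

```text
t: 27.18
eef_pos: [0.4733, 0.3038, 0.4073]
ee_rot: [3.141, -0.0, -1.488]
force: [-0.7, -1.0, -0.2]
width: 0.0875
```

```bash
python3 go.py .4672 .0005 .4 -85;  python3 - <<'E'
from h import *
a,_=snap('scene','8')
cv2.imwrite('pics/c8.png',cv2.resize(a[160:340,240:540],(800,480),interpolation=2)[:,:,::-1])
snap('top','8')
E
```

```text
t 27.18 pos [0.4733 0.3038 0.4073] rpy [ 1.7998e+02 -1.0000e-02 -8.5230e+01] F [-0.7 -1.  -0.2] M [0.02 0.15 0.04] w 0.0875 q [ 0.92  0.17 -0.24 -0.   -1.16 -0.84]
turn units [ 0.   -0.   -0.03] shift now [12.07  1.25  0.3 ] shift after turn [12.06  1.3   0.29]
```

View pics/c8.png

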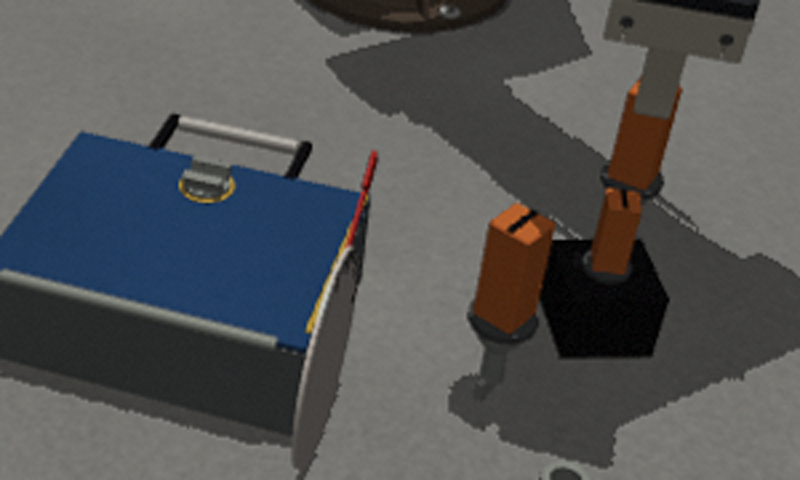

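```bash
python3 - <<'E'
from h import *
im,d=load('top','8'); a=im[205:285,280:370]; cv2.imwrite('pics/c8t.png',cv2.resize(a,(675,600),interpolation=2)[:,:,::-1])
E
```

```text
(no output)
```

View pics/c8t.png

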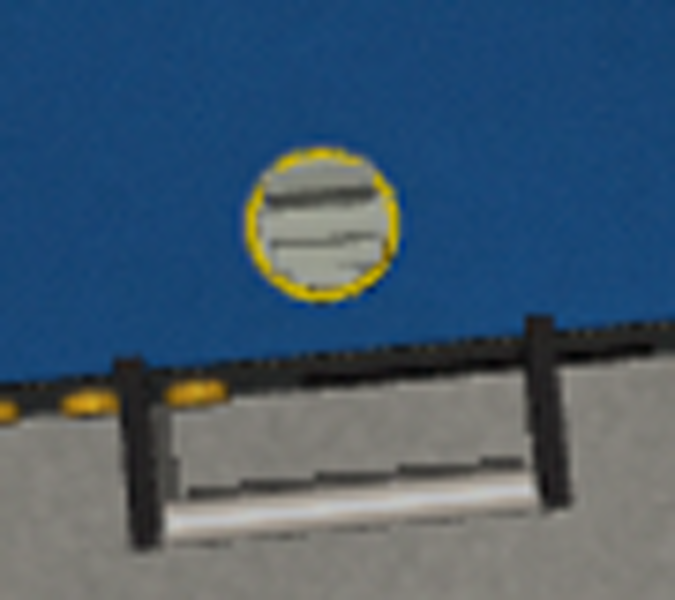

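Request:
carry_out:
  targets:
    - [[0,0,-0.03,0.5,0.1,0,0.5],[0,0,0,0.9,0.1,0,0.0],[0,0,0,0.9,0.1,0,-0.33],[0,0,0,0.9,0.1,0,-0.33],[0,0,0,0.9,0.1,0,-0.33],[0,0,0,0.9,0.1,0,-0.33],[0,0,0,0.9,0.1,0,-0.33],[0,0,0,0.9,0.1,0,-0.33],[0,0,0,0.9,0.1,0,-0.33],[0,0,0,0.9,0.1,0,-0.33],[0,0,0,0.9,0.1,0,-0.33],[0,0,0,0.9,0.1,0,-0.33],[0,0,0,0.9,0.1,0,-0.33],[0,0,0,0.75,0,0,-0.33],[0,0,0,0,0,0,-0.33],[0,0,0,0,0,0,-0.33]]

```text
t: 29.28
eef_pos: [0.4679, 0.0007, 0.4074]
ee_rot: [-3.142, 0.0, -1.481]
force: [-0.3, 0.2, -0.1]
width: 0.0293
```

```bash
python3 go.py .4672 .0005 .2423 -85;  python3 - <<'E'
from h import *
a,_=snap('scene','9')
cv2.imwrite('pics/c9.png',cv2.resize(a[60:260,230:430],(600,600),interpolation=2)[:,:,::-1])
E
```

```text
t 29.27 pos [0.4679 0.0007 0.4074] rpy [-1.800e+02  1.000e-02 -8.487e+01] F [-0.3  0.2 -0.1] M [ 0.07  0.08 -0.01] w 0.0293 q [ 0.42  0.01 -0.42 -0.   -1.14 -0.33]
turn units [-0.    0.    0.02] shift now [0.01 0.03 6.6 ] shift after turn [0.   0.03 6.6 ]
```

View pics/c9.png

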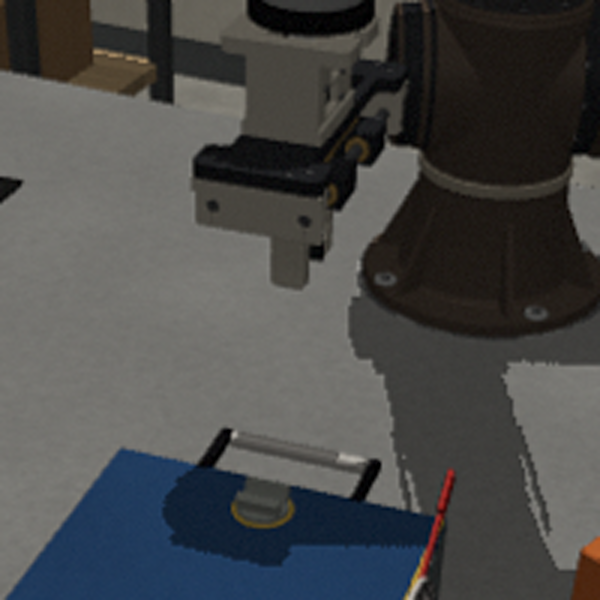

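The slot is now parallel to the bar, so the screw is released. The fingers are 29 mm apart above the middle of the bar. I'll go down around it.

Request:
carry_out:
  targets:
    - [[0,0,0,0,0,0.9,-0.33],[0,0,0,0,0,0.9,-0.33],[0,0,0,0,0,0.9,-0.33],[0,0,0,0,0,0.9,-0.33],[0,0,0,0,0,0.9,-0.33],[0,0,0,0,0,0,-0.33]]

```text
t: 30.08
eef_pos: [0.4675, 0.0012, 0.2937]
ee_rot: [3.138, -0.001, -1.48]
force: [-0.4, -0.3, 0.8]
width: 0.0293
```

```bash
python3 go.py .4672 .0005 .2423 -85;  python3 - <<'E'
from h import *
a,_=snap('scene','10')
cv2.imwrite('pics/c10.png',cv2.resize(a[100:260,250:410],(600,600),interpolation=2)[:,:,::-1])
a,_=snap('top','10')
cv2.imwrite('pics/c10t.png',cv2.resize(a[200:320,250:410],(800,600),interpolation=2)[:,:,::-1])
E
```

```text
t 30.07 pos [0.4675 0.0012 0.2937] rpy [ 1.7981e+02 -5.0000e-02 -8.4800e+01] F [-0.4 -0.3  0.8] M [0.02 0.17 0.06] w 0.0293 q [ 0.43  0.13 -0.58 -0.   -0.86 -0.33]
turn units [ 0.02 -0.01  0.03] shift now [0.02 0.01 2.05] shift after turn [0.03 0.01 2.05]
```

View pics/c10.png

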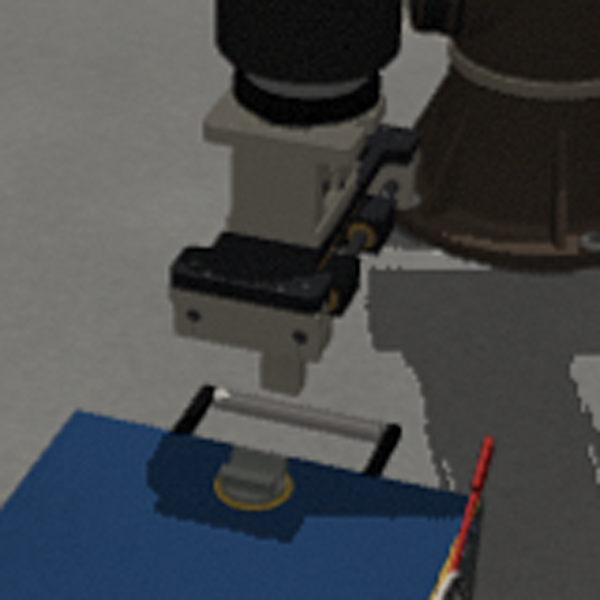

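View pics/c10t.png

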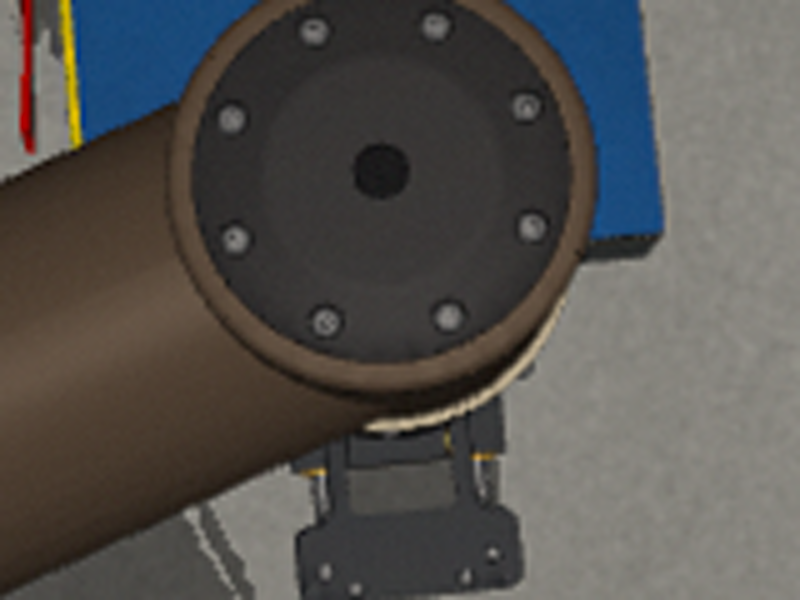

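Request:
carry_out:
  targets:
    - [[0,0,0,0,0,0.6,-0.33],[0,0,0,0,0,0.6,-0.33],[0,0,0,0,0,0.5,-0.33],[0,0,0,0,0,0.35,-0.33],[0,0,0,0,0,0,-0.33],[0,0,0,0,0,0,-0.33]]

```text
t: 30.92
eef_pos: [0.4683, 0.001, 0.2441]
ee_rot: [-3.141, 0.0, -1.481]
force: [-0.8, 0.3, 0.0]
width: 0.0296
```

```bash
python3 go.py .4672 .0005 .2423 -85
```

```text
t 30.93 pos [0.4683 0.001  0.2441] rpy [-179.97    0.    -84.83] F [-0.8  0.3  0. ] M [0.03 0.14 0.05] w 0.0296 q [ 0.42  0.2  -0.64  0.   -0.73 -0.33]
turn units [-0.    0.    0.02] shift now [0.01 0.05 0.07] shift after turn [0.01 0.05 0.07]
```

Request:
carry_out:
  targets:
    - [[0,0,0,0,0,0,-1],[0,0,0,0,0,0,-1],[0,0,0,0,0,0,-1],[0,0,0,0,0,0,-1],[0,0,0,0,0,0,-1]]
  squeeze: 40

```text
t: 31.55
eef_pos: [0.4662, 0.0006, 0.243]
ee_rot: [3.137, -0.0, -1.482]
force: [-7.8, 4.0, 1.4]
width: 0.0107
```

```bash
python3 go.py .4672 .0005 .2423 -85
```

```text
t 31.55 pos [0.4662 0.0006 0.243 ] rpy [179.75  -0.   -84.91] F [-7.8  4.   1.4] M [ 1.25  2.76 -0.12] w 0.0107 q [ 0.42  0.2  -0.65 -0.   -0.73 -0.33]
turn units [ 0.03 -0.    0.01] shift now [ 0.01 -0.04  0.03] shift after turn [ 0.01 -0.04  0.03]
```

```bash
cat > ptr.py <<'E'
from h import *
H=np.array([.6872,.020,.083]);ex=np.array([.9962,.0872,0]);ey=np.array([-.0872,.9962,0])
def plane(n,px,yl):
    o,r=ray(n,px);s=(yl-(o-H)@ey)/(r@ey);p=o+s*r-H;return -(p@ex),p[2]
def red(n,tag):
  im,d=load(n,tag);hsv=cv2.cvtColor(im,cv2.COLOR_RGB2HSV)
  m=((hsv[...,0]>172)|(hsv[...,0]<4))&(hsv[...,1]>160)&(hsv[...,2]>50);mm=np.zeros_like(m)
  if n=='top':mm[150:240,240:275]=1
  else:mm[205:270,355:390]=1
  m&=mm;return np.argwhere(m)
if __name__=='__main__':
  for n in('scene',):
    px=red(n,'8')
    for yl in(.126,.128,.130):
      q=np.array([plane(n,p,yl) for p in px]);vx,vy,x0,y0=cv2.fitLine((q*1000).astype(np.float32),cv2.DIST_L2,0,.01,.01).ravel()
      if vx<0:vx,vy=-vx,-vy
      t=np.hypot(*q.T).max();print(n,yl,'slope ang',np.arctan2(vy,vx),'from hinge',np.median(np.arctan2(q[:,1],q[:,0])),'max r',t,'tip ang',np.arctan2(*q[np.argmax(np.hypot(*q.T))][::-1]), 'intercept mm',y0-x0*vy/vx)
  # top: assume length & height
  px=red('top','8');
  pts=[]
  for a in(.45,.5,.55,.6,.65,.7):
    # project model line, compare the row of tip
    m=CM('top');T=np.linalg.inv(m['world_from_camera']);K=m['camera_matrix']
    tip=H+ey*.128-ex*.15*np.cos(a)+np.array([0,0,.15*np.sin(a)]);c=K@(T[:3,:3]@tip+T[:3,3]);
    ms=CM('scene');Ts=np.linalg.inv(ms['world_from_camera']);cs=ms['camera_matrix']@(Ts[:3,:3]@tip+Ts[:3,3])
    print(a,'top tip px',(c[1]/c[2],c[0]/c[2]),'scene',(cs[1]/cs[2],cs[0]/cs[2]))
  print('top max row',px[:,0].max(),px[px[:,0]==px[:,0].max()],'scene min row',red('scene','8')[:2])
E
python3 ptr.py
```

```text
scene 0.126 slope ang 0.5060715 from hinge 0.39951572016401105 max r 0.15773439099283115 tip ang 0.45043530246511293 intercept mm -14.987057
scene 0.128 slope ang 0.50607145 from hinge 0.5020418360753642 max r 0.15149645722919278 tip ang 0.5315639414601872 intercept mm -0.46951294
scene 0.13 slope ang 0.50607157 from hinge 0.6126504698401134 max r 0.14633669690084292 tip ang 0.619027002319905 intercept mm 14.048008
0.45 top tip px (np.float64(231.24208033609005), np.float64(256.06067983333537)) scene (np.float64(220.72479283612353), np.float64(379.9966812682512))
0.5 top tip px (np.float64(228.9276846292969), np.float64(255.44446242538524)) scene (np.float64(218.83176234514735), np.float64(379.8919379649202))
0.55 top tip px (np.float64(226.43136672067678), np.float64(254.82076597660287)) scene (np.float64(217.08767526530872), np.float64(379.7344574307076))
0.6 top tip px (np.float64(223.75791930085924), np.float64(254.19148075873102)) scene (np.float64(215.49952993852017), np.float64(379.52339218514066))
0.65 top tip px (np.float64(220.91304238567858), np.float64(253.55858365345247)) scene (np.float64(214.07432843017307), np.float64(379.2579693152523))
0.7 top tip px (np.float64(217.90335524789649), np.float64(252.9241302051415)) scene (np.float64(212.81904703340805), np.float64(378.93750175622506))
top max row 229 [[229 255]
 [229 256]] scene min row [[217 380]
 [218 379]]
```

The bar is gripped, with width about 11 mm. The pointer estimates lie between 0.50 and 0.55 rad. I'll lift along the arc to 0.5 rad, then compare in the images.

Request:
carry_out:
  targets:
    - [[0,0,0,0,-0.01,-0.44,-1],[0,0,0,0,-0.03,-0.44,-1],[0,0,0,0,-0.06,-0.44,-1],[0,0,0,0,-0.08,-0.44,-1],[0,0,0,0,-0.1,-0.43,-1],[0,0,0,0,-0.12,-0.43,-1],[0,0,0,0,-0.14,-0.42,-1],[0,0,0,0,-0.16,-0.41,-1],[0,0,0,0,-0.18,-0.41,-1],[0,0,0,0,-0.2,-0.39,-1],[0,0,0,0,0,0,-1],[0,0,0,0,0,0,-1]]

```text
t: 33.05
eef_pos: [0.4927, 0.0029, 0.3484]
ee_rot: [3.135, 0.0, -1.482]
force: [-7.1, 2.1, -2.2]
width: 0.0108
```

```bash
python3 go.py .4972 .0032 .3515 -85;  python3 - <<'E'
from h import *
a,d=snap('scene','11')
cv2.imwrite('pics/c11.png',cv2.resize(a[100:320,220:430],(763,600)[:2] if 0 else (572,600),interpolation=2)[:,:,::-1])
cv2.imwrite('pics/c11b.png',cv2.resize(a[190:300,330:420],(490,600),interpolation=2)[:,:,::-1])
a,d=snap('top','11');P=cloud('top',d)
cv2.imwrite('pics/c11t.png',cv2.resize(a[140:280,230:400],(728,600),interpolation=2)[:,:,::-1])
hsv=cv2.cvtColor(a,cv2.COLOR_RGB2HSV)
m=(hsv[...,0]>95)&(hsv[...,0]<125)&(hsv[...,1]>120)&(hsv[...,2]>30);mm=np.zeros_like(m);mm[150:275,255:400]=1;m&=mm
q=P[m];H=np.array([.6872,.020,.083]);ex=np.array([.9962,.0872,0])
x=-(q-H)@ex;z=q[:,2]-.083;k=(x>.01)&(x<.17)
A=np.polyfit(x[k],z[k],1);r=z[k]-np.polyval(A,x[k]);k2=abs(r)<.006;A=np.polyfit(x[k][k2],z[k][k2],1);print('lid angle from depth',np.arctan(A[0]),A,k2.sum())
E
```

```text
t 33.05 pos [0.4927 0.0029 0.3484] rpy [ 1.7963e+02  1.0000e-02 -8.4910e+01] F [-7.1  2.1 -2.2] M [ 0.6   2.85 -0.08] w 0.0108 q [ 0.4   0.11 -0.46 -0.   -1.01 -0.31]
turn units [0.05 0.   0.01] shift now [ 0.   -0.18 -0.12] shift after turn [ 0.   -0.18 -0.12]
lid angle from depth 0.4907668324965745 [0.53437355 0.00353654] 1113
```

View pics/c11.png

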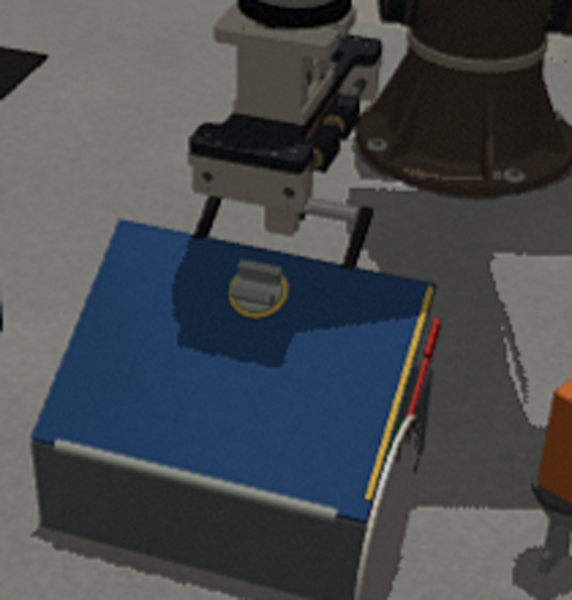

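View pics/c11b.png

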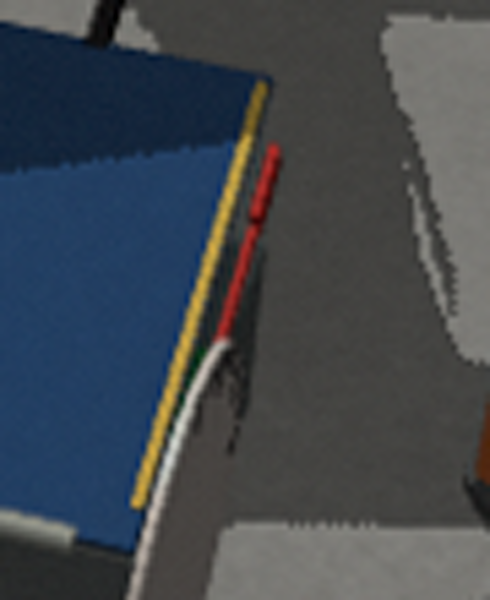

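View pics/c11t.png

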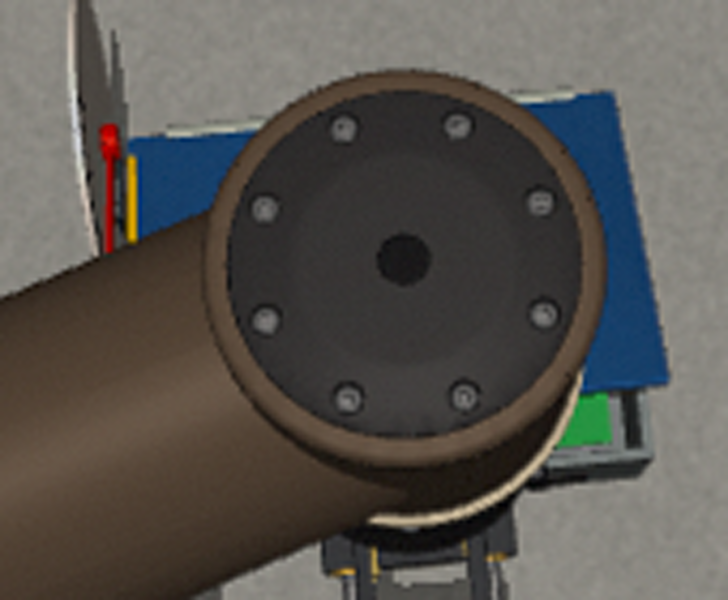

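```bash
python3 - <<'E'
from h import *
from ptr import red,plane,H,ex,ey
from scipy.stats import theilslopes
for n,tags in(('scene',['0','2','5','8','9','10','11']),('top',['0','8'])):
  X=[];Z=[]
  for t in tags:
    px=red(n,t);im,d=load(n,t);P=cloud(n,d)[px[:,0],px[:,1]];yl=(P-H)@ey
    k=(yl>.115)&(yl<.14);x=-(P-H)@ex;z=P[:,2]-.083;k&=(x>.03)
    X+=list(x[k]);Z+=list(z[k])
  X=np.array(X);Z=np.array(Z)
  s=theilslopes(Z,X);print(n,len(X),'slope ang',np.arctan(s[0]),np.arctan(s[2]),np.arctan(s[3]),'icpt',s[1],'median thru hinge',np.median(np.arctan2(Z,X)),'far half',np.median(np.arctan2(Z,X)[X>.09]),'maxX',np.percentile(X,98),'r',np.percentile(np.hypot(X,Z),98))
# yellow stripe slope by same plane method
im,d=load('scene','11');hsv=cv2.cvtColor(im,cv2.COLOR_RGB2HSV)
m=(hsv[...,0]>15)&(hsv[...,0]<35)&(hsv[...,1]>120)&(hsv[...,2]>60);mm=np.zeros_like(m);mm[200:290,345:382]=1;px=np.argwhere(m&mm)
for nm,px in(('yellow',px),('red',red('scene','11'))):
  q=np.array([plane('scene',p,.118 if nm=='yellow' else .128) for p in px]);vx,vy,x0,y0=cv2.fitLine((q*1000).astype(np.float32),cv2.DIST_HUBER,0,.01,.01).ravel()
  # image-space fit too
  a=np.polyfit(px[:,0],px[:,1],1);p1,p2=[plane('scene',(r,np.polyval(a,r)),.118 if nm=='yellow' else .128) for r in(px[:,0].min(),px[:,0].max())]
  print(nm,len(px),np.arctan(vy/vx),'img fit',np.arctan2(p1[1]-p2[1],p1[0]-p2[0]),p1,p2,a)
E
```

```text
scene 490 slope ang 0.5906370618956989 0.576901307006826 0.6036173853293623 icpt -0.007907939984553525 median thru hinge 0.5487020320951899 far half 0.5532856717341873 maxX 0.12551653993217352 r 0.14781051504968382
top 167 slope ang 0.5616956443999285 0.5484948661235115 0.5735376285760568 icpt -0.002862646477205931 median thru hinge 0.5537554695647554 far half 0.5626354292269683 maxX 0.13116716275937662 r 0.1500290806265777
yellow 186 0.47530732 img fit 0.48855318441803075 (np.float64(0.14851130544885294), np.float64(0.08980846049741027)) (np.float64(0.00932404600692927), np.float64(0.015826097870134295)) [-2.97484322e-01  4.38682506e+02]
red 86 0.42445338 img fit 0.5459082485350221 (np.float64(0.1313662895867076), np.float64(0.07627407468458665)) (np.float64(0.07221262381110245), np.float64(0.04033884754054547)) [-2.81628154e-01  4.41186326e+02]
```

The measurements agree on about 0.55 rad for the pointer (depth 0.55–0.56, image line 0.546) and about 0.49 rad for the cover. I'll raise the cover by another 0.055 rad.

Request:
carry_out:
  targets:
    - [[0,0,0,0,-0.05,-0.2,-1],[0,0,0,0,-0.07,-0.22,-1],[0,0,0,0,0,0,-1],[0,0,0,0,0,0,-1],[0,0,0,0,0,0,-1],[0,0,0,0,0,0,-1]]

```text
t: 33.9
eef_pos: [0.4981, 0.0035, 0.3603]
ee_rot: [-3.141, -0.0, -1.481]
force: [4.9, -2.4, -9.9]
width: 0.0109
```

```bash
cat > chk.py <<'E'
import sys
from h import *
from ptr import red,plane,H,ex,ey
from go import go
T=sys.argv[1]
go(.4972,.0032,.3515,-85)
im,d=snap('scene',T);hsv=cv2.cvtColor(im,cv2.COLOR_RGB2HSV)
cv2.imwrite(f'pics/c{T}.png',cv2.resize(im[90:330,220:540],(800,600),interpolation=2)[:,:,::-1])
m=(hsv[...,0]>15)&(hsv[...,0]<35)&(hsv[...,1]>120)&(hsv[...,2]>60);mm=np.zeros_like(m);mm[195:290,345:384]=1;px=np.argwhere(m&mm)
for nm,px in(('yellow',px),('red',red('scene',T))):
  yl=.118 if nm=='yellow' else .128
  a=np.polyfit(px[:,0],px[:,1],1);p1,p2=[plane('scene',(r,np.polyval(a,r)),yl) for r in(px[:,0].min(),px[:,0].max())]
  print(nm,len(px),'img fit',np.arctan2(p1[1]-p2[1],p1[0]-p2[0]))
for n in('scene','top'):
  if n=='top': im,d=snap('top',T);hsv=cv2.cvtColor(im,cv2.COLOR_RGB2HSV)
  P=cloud(n,d)
  m=(hsv[...,0]>95)&(hsv[...,0]<125)&(hsv[...,1]>120)&(hsv[...,2]>30);mm=np.zeros_like(m)
  if n=='top':mm[150:275,255:400]=1
  else:mm[170:290,230:385]=1
  q=P[m&mm];x=-(q-H)@ex;z=q[:,2]-.083;k=(x>.01)&(x<.17)&(z>-.01);x=x[k];z=z[k]
  A=np.polyfit(x,z,1)
  for _ in range(4):
    g=abs(z-np.polyval(A,x))<.006;A=np.polyfit(x[g],z[g],1)
  print(n,'lid depth angle',np.arctan(A[0]),A[1],g.sum())
E
python3 chk.py 12
```

```text
t 33.9 pos [0.4981 0.0035 0.3603] rpy [-1.7997e+02 -1.0000e-02 -8.4840e+01] F [ 4.9 -2.4 -9.9] M [-0.9  -1.56 -0.09] w 0.0109 q [ 0.4   0.1  -0.43  0.   -1.03 -0.31]
turn units [-0.   -0.    0.02] shift now [0.01 0.04 0.35] shift after turn [0.01 0.04 0.35]
yellow 196 img fit 0.5449068758735608
red 85 img fit 0.5451322346803582
scene lid depth angle 0.5521977662153594 0.003237669201837 9593
top lid depth angle 0.5508939879769758 0.0038103063152120768 846
```

View pics/c12.png

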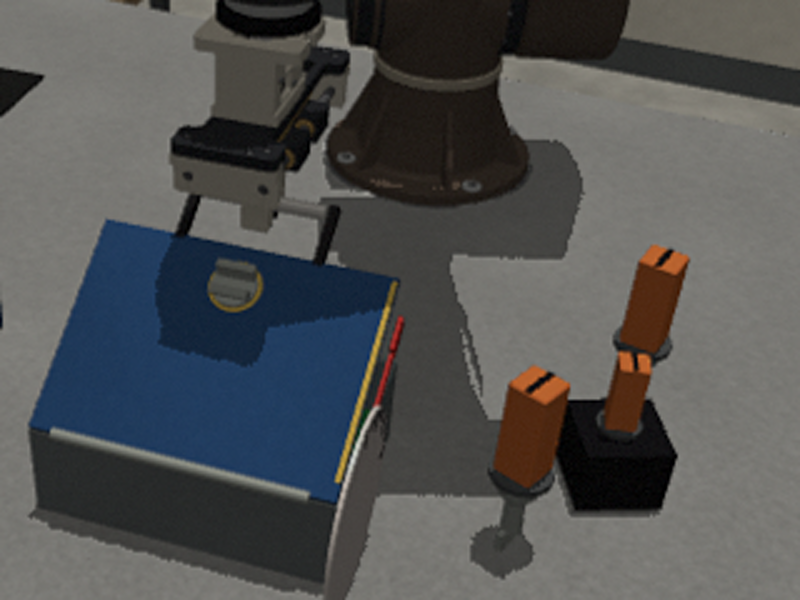

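Request:
carry_out:
  targets:
    - [[0,0,0,0,0,0,-1],[0,0,0,0,0,0,-1],[0,0,0,0,0,0,-1],[0,0,0,0,0,0,-1],[0,0,0,0,0,0,-1],[0,0,0,0,0,0,-1]]

```text
t: 34.75
eef_pos: [0.4982, 0.0035, 0.3604]
ee_rot: [-3.141, -0.0, -1.481]
force: [5.3, -2.8, -9.8]
width: 0.0104
```

```bash
python3 chk.py 13; python3 - <<'E'
from h import *
print(arm.job_done())
E
```

```text
t 34.75 pos [0.4982 0.0035 0.3604] rpy [-1.7997e+02 -1.0000e-02 -8.4840e+01] F [ 5.3 -2.8 -9.8] M [-0.98 -1.57 -0.11] w 0.0104 q [ 0.4   0.1  -0.43  0.   -1.03 -0.31]
turn units [-0.   -0.    0.02] shift now [0.01 0.04 0.35] shift after turn [0.01 0.04 0.35]
yellow 196 img fit 0.5434133016034108
red 86 img fit 0.5459082485350221
scene lid depth angle 0.5531158496623341 0.00314396418597393 9610
top lid depth angle 0.5507076865587948 0.0039201496097476494 846
the job is handed in; nothing more can be done
None
```

I turned the screw to its stop with the smallest orange key and put the key back in its holder. Then I raised the cover by its bar to the red pointer. I handed the job in at about 35 s, still holding the cover there; the hand-in gives no verdict.

- **Screw:** the turning moment rose from about -0.10 to -0.45 N m after 102° of tool turn. Afterwards the top view showed the slot parallel to the bar. The cover stayed shut through this.
- **Key:** in the last views it stands upright in the holder with its collar on the top face, clear of the fingers. I judged this by eye only, not by a final distance measurement.
- **Cover and pointer:** the cover read 0.543–0.553 rad and the pointer about 0.546 rad from its image line. The tool pose did not change over the last 0.85 s, with about 10 N on the bar.
- **Disagreements:** earlier pointer estimates scattered. Tip pixels gave 0.49 to 0.55 rad and the depth line fits gave 0.55 to 0.59, mostly about 0.55. I relied on the direct comparison of the cover's yellow edge with the pointer, which matched within 0.003 rad.

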